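# Hang the loupe on the rotary stand's empty hook

### The job

First turn the rotary loupe stand by the bar on its top until its empty hook stands directly over the pointer on the base. Then take the loupe off the bench peg, lower its collar over that hook with the lens facing outward, in line with the arm, and press it gently home until both spring barbs have snapped out above the collar. Let go, leave the hook over the pointer, and leave the other things on the bench alone.

Things in the scene. Friction and masses are not known exactly. Their poses are not given: they have to be found in the camera images.
- turn_bar (a point): Centre of the black grip bar on top of the rotary stand, on its upright turning axis: 46 mm long, 10 mm thick, 32 mm tall (this point is half-way up), in line with the empty hook's arm. The arms turn with it, endlessly either way, against a friction of about 0.12 N m, and stay where they are left. Site axes: z up; -x points along the empty hook's arm.
- hook_foot (a point): Top face of the empty hook's arm, straight below the hook, 100 mm from the turning axis. The hook is an upright steel stud, 8 mm in diameter, round-tipped, with a seat disc and two barbs on it. It is screwed in by hand: the seat's top is 20 mm above this point, give or take 9 mm, different every time and in no reading, so it must be found by feel. -x of the point points outward along the arm.
- pointer_tip (a point): Tip of the small upright cone at the end of the pointer on the stand's fixed base, 24 mm above the bench, 100 mm from the turning axis. The hook belongs straight over it.
- loupe_collar (a point): Centre of the loupe's collar, an aluminium block 30 x 30 x 16 mm with an upright through hole of 12 mm (z up along it). Grip it on its +y and -y faces. On its +x face a stem goes down to a round lens, 54 mm across, 9 mm thick, square to x, centred 19 mm to +x and 62 mm below this point. 0.08 to 0.17 kg. At the start it sits loosely on the bench peg, whose pin ends 12 mm above this point.
- peg_top (a point): Top of the bench peg's plain 8 mm pin, 135 mm above the bench; below the collar the peg is a fixed upright rod, 12 mm in diameter, on a 76 mm disc foot. Lift the collar straight up to take it off.
- barb_a (a joint): Steel spring barb on one side of the empty hook's stud (square to the arm), hinged 30 mm above the seat, slanting down and out to 9 mm from the stud's axis and ending 17 mm above the seat. 0 when sprung fully out, up to 0.55 rad when folded in. A collar pushed down folds the barbs in (both together 3 to 8 N; the loupe's weight does not do it); once it is below them they snap out over it.
- barb_b (a joint): The same barb on the other side of the stud.
- dish: Bystander: shallow glass dish, 90 mm across, 16 mm high; origin under its centre.
- vial: Bystander: small jar, 32 mm across, 55 mm high; origin under its centre.
- tray: Bystander: small open wooden tray, 80 x 70 x 30 mm; origin under its centre.
- forceps: Bystander: steel forceps lying flat, about 120 mm long, 8 mm thick; origin under the middle.
- loupe: The loupe as a whole; the origin is the collar's centre.
- stand: The fixed base of the rotary stand: grey disc, 150 mm across, 16 mm high; origin under its centre, on the turning axis; its pointer looks along -x. Four arms (12 mm wide, tops 120 mm above the bench) stand at right angles above it; one ends in the empty hook, three carry loupes just like the loose one.
- seat (a joint): Black sprung seat on the empty hook, a 26 mm disc on which the collar comes to rest. 0 when free; the value is how far it is pressed down (m). It gives 5 mm at 2.2 N per mm and is solid below that. Pressing to 8 to 10 N is enough; more than 20 N between loupe and stand is too rough. The stud's tip is 34 mm above the seat.
There are look-alikes about, which are no part of the job. There is more than one size of the loupe; the job needs the middle-sized.

How it is judged:
By the outcome, as a careful person would: the job done as asked, in the order asked, and still so for the second after the job is handed in, with the robot touching nothing.
It also fails if it takes over 72 s, if anything falls off the work surface, if the arm or the gripper's body presses on something with over 40 N, if the wrist force passes 120 N, or if a joint passes its speed limit or range.

### The arm

A 7-joint arm with a two-finger parallel gripper is mounted at the origin on the work surface. World frame = base frame: x ahead of the robot, y to its left, z up, the work surface at z = 0. Lengths are in m, angles in rad, forces in N, time in s.
With the tool pointing down it reaches from about 0.425 to 0.925 m from the base axis. Payload 6.8 kg.
Tool frame: the origin (TCP) lies midway between the tips of the shut fingers; the grasp point (between the pads) lies 19 mm behind it; z points along the fingers, y is the direction in which the jaws open and shut (so a half turn about z gives the same grasp; the last joint's range is limited). The gripper opens to 85 mm and grips with 20 to 120 N. Pads are 22 mm wide; open, the fingers measure 114 mm over their backs; the gripper's body (76 mm by 85 mm) begins 54 mm behind the grasp point. The pads swing forward as they close: fully open they stand 13 mm farther back than shut.
Start: joints at [1.063, 0.477, 0.022, 1.555, -0.011, 1.109, -0.083], TCP at [0.263, -0.622, 0.231] pointing down, gripper open.
Joint ranges: [-2.96, 2.96], [-0.34, 2.1], [-1.41, 1.46], [0.24, 2.44], [-1.37, 4.51], [0.17, 1.92], [-2.96, 2.96]. Speed limits (rad/s): [2.39, 2.39, 3.14, 3.14, 3.14, 3.14, 3.14].

### API

Orientations are given as a rotation vector (axis times angle).
In Python, from bench import r, imaging gives the robot as it stands.
- The arm moves only by the tool jog_arm, never from a script. Its argument "rows" is a list of rows, each an object with "delta_rot": the turn, a rotation vector about the tool's x, y, z in degrees, a list of three; "xyz": the shift along the tool's x, y, z in cm, a list of three; "fingers": the closure, from 0 (fully open) to 1 (shut). A call has exactly 5 rows; each row is the pose to reach, as a shift and turn from the pose measured when the call began, along the tool's axes at that moment; what a row does not reach only later rows make up. A row lasts 1/12 s, in which the tool goes at most 41.7 mm and 7.16 degrees, less where a joint would pass 70% of its speed; a pose out of reach is approached as far as the arm can. A call with a gripper value outside its range is refused whole. The fingers move at their own pace and stop on an object; "grip_force" is the grip in N (left out, the last holds). Time passes only in rows, so rows that repeat a pose let the fingers close, or fill a call up. It gives the time, the measured TCP pose, the force and the opening at its end, in the units of the state.
- r.get_obs(): the state, without advancing time (a new reading comes with each control period).
- imaging.grab_frame(name): name is "side" or "top" or "wrist"; returns the picture (400x640x3 uint8, blue, green, red); there is no depth.
- imaging.camera_info(name): a dict with "camera_matrix" (3x3 intrinsics, pixels), "xyz" and "attitude" of the camera in the world. Camera axes: x right, y down, z forward; pixel columns grow to the right and rows downward; lengths in m; the calibration is good to about 2 mm. A picture is of the moment at which its call begins: read the wrist's pose just before it. camera_info takes no time and is no camera call; for the wrist camera it gives the pose at the moment of the call.
- r.hand_in(): hands the job in, once; it reports no verdict.
Trained networks look in the newest picture that a camera, given by its name, has taken for a name from the list of things; names that differ only in an ending like _2 or _b are one class to them, and where a whole thing is asked for, a point or a joint stands for the part that bears it (a point fixed in the world has none). Each returns a list of dicts, best first, with "conf" (0 to 1); they miss things now and then, are a little off and sometimes report something else, mostly with a low value. They report only what shows in the picture. A call takes as long as a camera call. They do not tell look-alikes from the thing itself.
- imaging.find_in(camera, query): "position" ([column, row] in pixels, amid what is visible of it).
- imaging.cut_out(camera, query): "region" (400x640 bool, what is visible of it) and "position" ([column, row] in pixels, amid what is visible of it).
- imaging.tip_of(camera, query): "position" ([column, row] in pixels: a listed point, or the origin of a listed thing).
The state is a dict: "clock": time; "joints": joint angles; "qvel": joint speeds; "tau": joint torques, N m; "tcp_pos": TCP position; "orientation": TCP orientation; "contact_force": force on the tool from outside, world axes, zero at the start; "moment": the same for the moment, N m; "grip_width": finger opening in m.
Only numpy, scipy, OpenCV 4.12 (cv2) and the standard library are available. Lean on these libraries where they do the work, as an engineer would, in place of code of your own. Each camera call takes 0.05 s, during which the arm holds its last target.

## Working session

There is one attempt and no reset: what is moved stays moved. The work goes in short steps, Python scripts to look and compute and a tool call to move; the robot and the scene stay as the last step left them, time stands still between calls to the robot, and variables do not carry over. Pictures are saved under pics/ and viewed, and the job is handed in when it is done.

Besides the shell and the picture viewer there is one more tool, called after ">>>" as name(argument=value, ...) on one line, values as JSON. jog_arm: Moves the arm, as the interface text tells. Its arguments: {"type":"object","properties":{"rows":{"type":"array","items":{"type":"object","properties":{"delta_rot":{"type":"array","items":{"type":"number"}},"xyz":{"type":"array","items":{"type":"number"}},"fingers":{"type":"number"}}}},"grip_force":{"type":"number"}},"required":["rows"]}

```bash
ls; mkdir -p pics; python3 - <<'E'
from bench import r, imaging
import cv2
print(r.get_obs())
for n in ["side","top","wrist"]:
    im=imaging.grab_frame(n); cv2.imwrite(f"pics/a_{n}.png",im)
    print(n,imaging.camera_info(n))
E
```

```text
pics
{'clock': 0.0, 'joints': array([ 1.06289972,  0.47779867,  0.02237167,  1.55642769, -0.01147288,
        1.10933635, -0.08310808]), 'qvel': array([-0.00150236,  0.00120981,  0.00138831, -0.00036288, -0.00072131,
       -0.00085685,  0.00137267]), 'tau': array([-2.41280293e-05, -5.96447539e+01,  1.60782505e+00, -2.81192994e+01,
        1.25015658e-02,  9.33681760e-03,  1.27766094e-05]), 'tcp_pos': array([ 0.26246195, -0.62124236,  0.23033736]), 'orientation': array([-3.07730740e+00, -6.23471265e-01,  8.41933385e-04]), 'contact_force': array([-0.74062339,  0.88703507,  0.5059562 ]), 'moment': array([ 0.02836493, -0.00832345, -0.01472722]), 'grip_width': 0.08551469793312888}
side {'camera_matrix': array([[419.61467457,   0.        , 322.78905473],
       [  0.        , 419.61467457, 197.56064452],
       [  0.        ,   0.        ,   1.        ]]), 'xyz': array([0.37551036, 0.41709467, 0.71369825]), 'attitude': array([-0.46969851,  2.7804504 , -1.12869795])}
top {'camera_matrix': array([[453.43424568,   0.        , 316.47838188],
       [  0.        , 453.43424568, 201.45011219],
       [  0.        ,   0.        ,   1.        ]]), 'xyz': array([ 0.34451267, -0.09686909,  1.19604254]), 'attitude': array([-1.94892947,  2.26688604, -0.24328699])}
wrist {'camera_matrix': array([[296.9762147 ,   0.        , 323.85755459],
       [  0.        , 296.9762147 , 210.00527011],
       [  0.        ,   0.        ,   1.        ]]), 'xyz': array([ 0.34008757, -0.58924619,  0.37099076]), 'attitude': array([ 2.38178363, -1.57734209, -0.26328829])}
```

View pics/a_side.png

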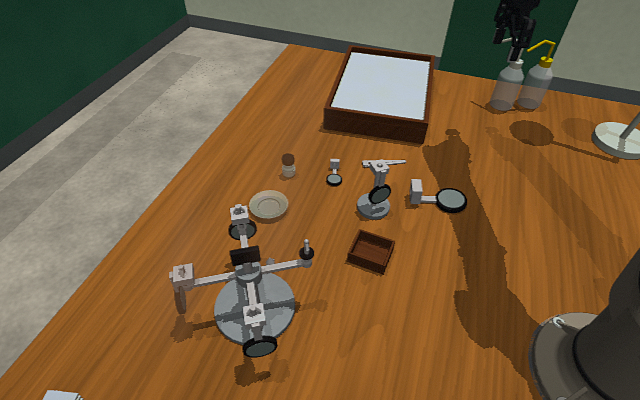

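View pics/a_top.png

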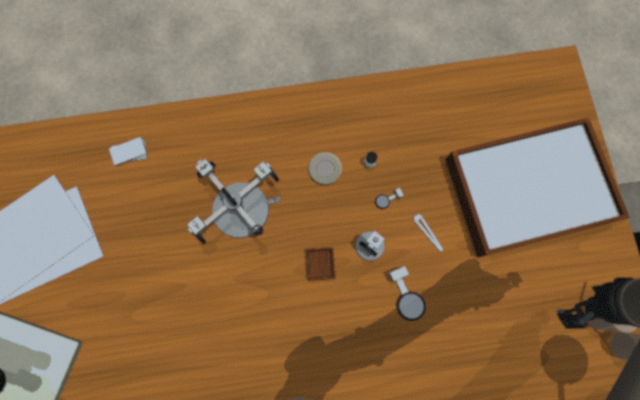

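View pics/a_wrist.png

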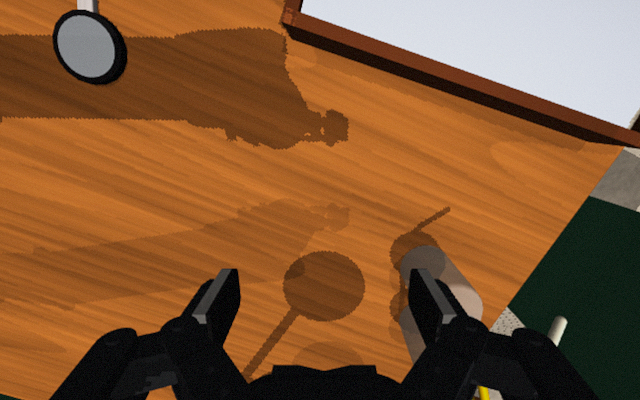

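```bash
cat > h.py <<'E'
import numpy as np, cv2
from scipy.spatial.transform import Rotation as R
from bench import r, imaging
def ray(info,px):
    K=info['camera_matrix']; d=np.linalg.solve(K,np.array([px[0],px[1],1.]))
    return np.array(info['xyz']), R.from_rotvec(info['attitude']).as_matrix()@d
def onz(info,px,z):
    o,d=ray(info,px); return o+d*(z-o[2])/d[2]
def proj(info,p):
    c=R.from_rotvec(info['attitude']).as_matrix().T@(np.asarray(p)-info['xyz'])
    q=info['camera_matrix']@c; return q[:2]/q[2]
def tri(i1,p1,i2,p2):
    o1,d1=ray(i1,p1);o2,d2=ray(i2,p2);d1/=np.linalg.norm(d1);d2/=np.linalg.norm(d2)
    A=np.stack([d1,-d2],1);t=np.linalg.lstsq(A,o2-o1,rcond=None)[0]
    a=o1+t[0]*d1;b=o2+t[1]*d2
    return (a+b)/2,np.linalg.norm(a-b)
E
python3 - <<'E'
from h import *
np.set_printoptions(precision=4,suppress=True)
Z={'turn_bar':None,'hook_foot':.12,'pointer_tip':.024,'loupe_collar':.123,'peg_top':.135,'stand':0,'dish':0,'vial':0,'tray':0,'forceps':0}
inf={c:imaging.camera_info(c) for c in ['side','top']}
for q in Z:
    for c in inf:
        for d in imaging.tip_of(c,q)[:6]:
            print(q,c,round(d['conf'],2),np.round(d['position'],1), onz(inf[c],d['position'],Z[q]) if Z[q] is not None else '')
print(r.get_obs()['clock'])
E
```

```text
turn_bar side 0.88 [245.8 256.2] 
turn_bar top 0.77 [228.1 195.1] 
hook_foot side 0.59 [306.2 259.2] [0.5283 0.0196 0.12  ]
hook_foot top 0.64 [261.1 229.4] [0.5302 0.0117 0.12  ]
pointer_tip side 0.59 [266.2 256.4] [ 0.631  -0.0243  0.024 ]
pointer_tip top 0.79 [275.8 196.4] [ 0.6287 -0.0281  0.024 ]
loupe_collar side 0.92 [381.9 166.4] [ 0.4595 -0.2563  0.123 ]
loupe_collar side 0.88 [418.4 190. ] [ 0.3743 -0.2119  0.123 ]
loupe_collar side 0.54 [330.4 165.4] [ 0.5631 -0.222   0.123 ]
loupe_collar top 0.9 [401.  270.8] [ 0.3832 -0.3006  0.123 ]
loupe_collar top 0.68 [371.8 239.9] [ 0.4651 -0.2457  0.123 ]
peg_top side 0.55 [377.4 161.9] [ 0.47   -0.2532  0.135 ]
peg_top side 0.35 [289.9 175.7] [ 0.6264 -0.1515  0.135 ]
peg_top top 0.83 [376.5 238.9] [ 0.4644 -0.2554  0.135 ]
stand side 0.88 [255.1 307. ] [0.6118 0.0742 0.    ]
stand top 0.74 [240.  211.2] [ 0.6084  0.0738 -0.    ]
stand top 0.56 [424.3 233.6] [ 0.4746 -0.4037  0.    ]
stand top 0.43 [369.1 157.9] [ 0.7038 -0.2953  0.    ]
dish side 0.71 [266.8 208.4] [ 0.6938 -0.1639  0.    ]
dish side 0.35 [256.  306.7] [0.6104 0.073  0.    ]
dish top 0.61 [323.6 168.7] [ 0.6921 -0.1666  0.    ]
vial side 0.57 [289.5 173.4] [ 0.689  -0.2916  0.    ]
vial top 0.66 [371.9 160.4] [ 0.6956 -0.3017  0.    ]
tray side 0.89 [370.9 255.3] [ 0.435  -0.1153  0.    ]
tray top 0.59 [319.5 265.7] [ 0.4326 -0.1155  0.    ]
forceps top 0.63 [427.2 233.8] [ 0.4729 -0.4112  0.    ]
1.15
```

```bash
python3 - <<'E'
from h import *
a=cv2.imread('pics/a_side.png');b=cv2.imread('pics/a_top.png')
def z(im,x,y,w,h,s): return cv2.resize(im[y:y+h,x:x+w],None,fx=s,fy=s,interpolation=cv2.INTER_CUBIC)
cv2.imwrite('pics/c1.png',np.hstack([z(a,320,140,100,100,4),z(b,335,200,100,100,4)]))
cv2.imwrite('pics/c2.png',np.hstack([z(a,160,200,160,160,2.5),z(b,180,140,120,120,400/120)]))
inf={c:imaging.camera_info(c) for c in ['side','top']}
np.set_printoptions(precision=4,suppress=True)
print(tri(inf['side'],[245.8,256.2],inf['top'],[228.1,195.1]))
print(tri(inf['side'],[306.2,259.2],inf['top'],[261.1,229.4]))
print(tri(inf['side'],[381.9,166.4],inf['top'],[371.8,239.9]))
E
```

```text
(array([0.6135, 0.0737, 0.1605]), np.float64(0.003945470621653196))
(array([0.5314, 0.0127, 0.1097]), np.float64(0.0009848618895797127))
(array([ 0.461 , -0.2443,  0.1338]), np.float64(0.005821565002705064))
```

View pics/c1.png

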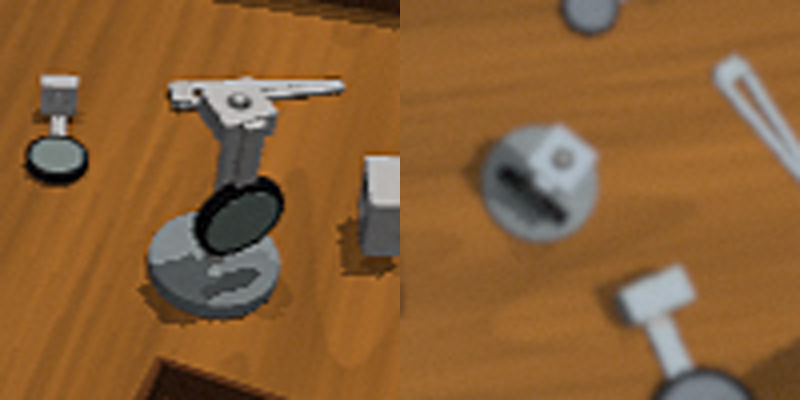

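View pics/c2.png

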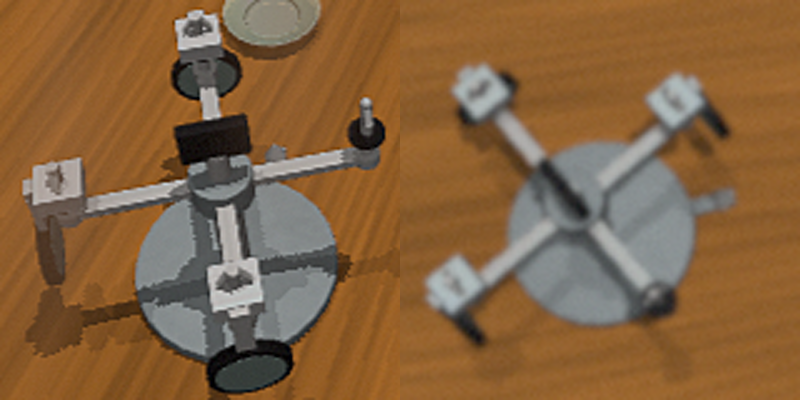

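```bash
python3 - <<'E'
from h import *
inf={c:imaging.camera_info(c) for c in ['side','top']}
np.set_printoptions(precision=4,suppress=True)
t=inf['top'];s=inf['side']
print('pin',tri(s,[379.75,165],t,[375.5,239.5]), onz(t,[375.5,239.5],.133), onz(s,[379.75,165],.133))
L=onz(t,[368,248.75],.061); L2=onz(s,[380,193.5],.061);print('lens',L,L2)
for p in (onz(t,[375.5,239.5],.133), onz(s,[379.75,165],.133)):
    for l in (L,L2):
        d=l-p;print(np.degrees(np.arctan2(d[1],d[0])),np.hypot(d[0],d[1]))
a=onz(t,[222,188.9],.176);b=onz(t,[236.4,203],.176);print('bar',a,b,(a+b)/2,np.linalg.norm(a-b),np.degrees(np.arctan2(*(b-a)[1::-1])))
# collar tops of arm loupes from top image crop
for p in [(482,92),(673,100),(455,283),(655,297)]:
    q=np.array([(p[0]-400)*.3+180,p[1]*.3+140]);print(q,onz(t,q,.15))
for p in [(728,197),(602,232)]:
    q=np.array([(p[0]-400)*.3+180,p[1]*.3+140]);print(q,onz(t,q,.02))
E
```

```text
pin (array([ 0.4642, -0.2539,  0.1275]), np.float64(1.021476913737204e-05)) [ 0.4636 -0.2531  0.133 ] [ 0.4634 -0.2477  0.133 ]
lens [ 0.4515 -0.241   0.061 ] [ 0.452  -0.2383  0.061 ]
134.84540903622812 0.017083378758297085
128.1406665225541 0.018837422302110978
150.73064840507632 0.013550884048371
140.72563450766856 0.014736153314977072
bar [0.6282 0.084  0.176 ] [0.59   0.0547 0.176 ] [0.6091 0.0694 0.176 ] 0.04817103622752518 -142.59767923913913
[204.6 167.6] [0.6942 0.1244 0.15  ]
[261.9 170. ] [ 0.6676 -0.011   0.15  ]
[196.5 224.9] [0.5582 0.1567 0.15  ]
[256.5 229.1] [0.5273 0.0192 0.15  ]
[278.4 199.1] [ 0.6213 -0.0337  0.02  ]
[240.6 209.6] [0.6081 0.0689 0.02  ]
```

```bash
cat >> h.py <<'E'
np.set_printoptions(precision=3,suppress=True)
def tgt(p,yaz):
    "print shift(cm)/turn(deg) to a down-pointing pose with tool y at azimuth yaz deg"
    o=r.get_obs(); M=R.from_rotvec(o['orientation']).as_matrix()
    y=np.array([np.cos(np.radians(yaz)),np.sin(np.radians(yaz)),0]);z=np.array([0,0,-1.]);x=np.cross(y,z)
    T=np.stack([x,y,z],1)
    print('t',o['clock'],'tcp',o['tcp_pos'],'yaz',np.degrees(np.arctan2(M[1,1],M[0,1])),'F',o['contact_force'],'w',o['grip_width'],'q',o['joints'])
    print('xyz',100*M.T@(np.array(p)-o['tcp_pos']),'rot',np.degrees(R.from_matrix(M.T@T).as_rotvec()))
E
python3 - <<'E'
from h import *
tgt([.61,.072,.32],-54.4)
E
```

```text
t 1.15 tcp [ 0.263 -0.622  0.231] yaz -67.09151435639093 F [ 0.22   0.33  -0.115] w 0.08551149223741865 q [ 1.063  0.477  0.022  1.555 -0.011  1.109 -0.083]
xyz [ 58.992 -50.388  -8.87 ] rot [  0.     -0.    -12.692]
```

>>> jog_arm(rows=[{"xyz":[1.5,-1.3,-3],"delta_rot":[0,0,-2],"fingers":0},{"xyz":[4,-3.4,-6],"delta_rot":[0,0,-4],"fingers":0},{"xyz":[7,-6,-8.8],"delta_rot":[0,0,-6],"fingers":0},{"xyz":[10,-8.5,-8.8],"delta_rot":[0,0,-8],"fingers":0},{"xyz":[13,-11,-8.8],"delta_rot":[0,0,-10],"fingers":0}])

```text
clock: 1.57
tcp_pos: [0.3393, -0.4722, 0.322]
orientation: [3.008, 0.889, 0.003]
contact_force: [1.1, -0.1, -0.4]
grip_width: 0.0852
```

```bash
python3 - <<'E'
from h import *
tgt([.61,.072,.32],-54.4)
E
```

```text
t 1.5667 tcp [ 0.339 -0.472  0.322] yaz -57.089130647060266 F [ 1.108 -0.103 -0.392] w 0.08517179364768605 q [ 0.897  0.251 -0.07   1.672  0.019  1.215 -0.173]
xyz [ 52.297 -30.981   0.066] rot [ 0.289 -0.018 -2.689]
```

>>> jog_arm(rows=[{"xyz":[3.5,-2,0],"delta_rot":[0,0,-2.7],"fingers":0},{"xyz":[7,-4,0],"delta_rot":[0,0,-2.7],"fingers":0},{"xyz":[10.5,-6.1,0],"delta_rot":[0,0,-2.7],"fingers":0},{"xyz":[14,-8.2,0],"delta_rot":[0,0,-2.7],"fingers":0},{"xyz":[17.4,-10.3,0],"delta_rot":[0,0,-2.7],"fingers":0}])

```text
clock: 1.98
tcp_pos: [0.43, -0.2893, 0.3219]
orientation: [2.986, 0.959, 0.003]
contact_force: [0.4, -0.5, 0.6]
grip_width: 0.0855
```

>>> jog_arm(rows=[{"xyz":[3.5,-2,0],"delta_rot":[0,0,0],"fingers":0},{"xyz":[7,-4,0],"delta_rot":[0,0,0],"fingers":0},{"xyz":[10.5,-6.1,0],"delta_rot":[0,0,0],"fingers":0},{"xyz":[14,-8.2,0],"delta_rot":[0,0,0],"fingers":0},{"xyz":[17.4,-10.3,0],"delta_rot":[0,0,0],"fingers":0}])

```text
clock: 2.4
tcp_pos: [0.512, -0.1022, 0.3218]
orientation: [2.985, 0.959, 0.005]
contact_force: [1.7, -0.6, 1.2]
grip_width: 0.0856
```

```bash
python3 - <<'E'
from h import *
tgt([.61,.072,.32],-54.4)
E
```

```text
t 2.4 tcp [ 0.512 -0.102  0.322] yaz -54.38796698239058 F [ 1.742 -0.553  1.174] w 0.08555179616195828 q [ 0.4    0.167 -0.368  1.785  0.069  1.197 -0.938]
xyz [18.115 -8.458  0.14 ] rot [ 0.382 -0.055  0.012]
```

>>> jog_arm(rows=[{"xyz":[3.7,-1.8,0],"delta_rot":[0,0,0],"fingers":0},{"xyz":[7.5,-3.6,0],"delta_rot":[0,0,0],"fingers":0},{"xyz":[11.2,-5.3,0],"delta_rot":[0.4,0,0],"fingers":0},{"xyz":[15,-7,0],"delta_rot":[0.4,0,0],"fingers":0},{"xyz":[18.1,-8.5,0],"delta_rot":[0.4,0,0],"fingers":0}])

```text
clock: 2.82
tcp_pos: [0.6106, 0.075, 0.3215]
orientation: [-2.99, -0.961, -0.002]
contact_force: [-0.1, -0.1, 0.1]
grip_width: 0.0852
```

```bash
cat > look.py <<'E'
from h import *
import sys
n=sys.argv[1]; qs=sys.argv[2:]
o=r.get_obs()
i=imaging.camera_info('wrist'); im=imaging.grab_frame('wrist'); cv2.imwrite(f'pics/{n}.png',im)
np.save(f'pics/{n}.npy',np.r_[i['xyz'],i['attitude']])
Z={'turn_bar':.16,'hook_foot':.12,'pointer_tip':.024,'loupe_collar':.123,'peg_top':.135,'stand':0,'loupe':.123}
for q in qs:
    for d in imaging.tip_of('wrist',q)[:5]:
        print(q,round(d['conf'],2),np.round(d['position'],1),onz(i,d['position'],Z[q]))
E
python3 look.py b1 turn_bar hook_foot pointer_tip; python3 - <<'E'
from h import *
tgt([.61,.072,.32],-54.4)
E
```

```text
turn_bar 0.9 [328.3 194.2] [0.613 0.07  0.16 ]
hook_foot 0.86 [320.8 259.2] [0.528 0.02  0.12 ]
pointer_tip 0.98 [384.  195.3] [ 0.631 -0.024  0.024]
pointer_tip 0.25 [526.9 249.2] [ 0.697 -0.271  0.024]
t 3.0167 tcp [0.61  0.073 0.321] yaz -54.26056768528102 F [-0.269 -0.841  0.341] w 0.08527633382426016 q [ 0.123  0.345 -0.452  1.572  0.155  1.26  -1.3  ]
xyz [-0.048  0.133  0.098] rot [-0.05  -0.022  0.139]
```

View pics/b1.png

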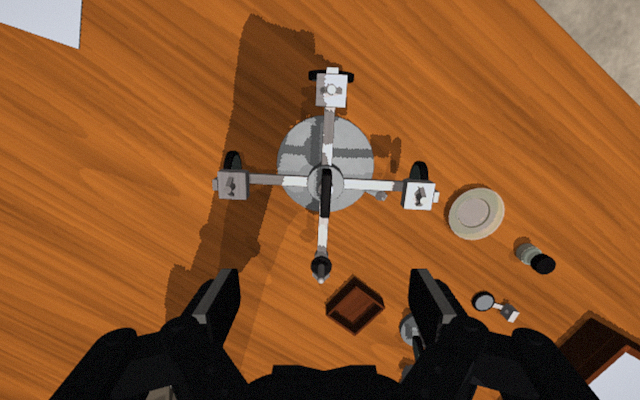

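```bash
python3 - <<'E'
from h import *
i=imaging.camera_info('wrist')
a=lambda v:np.degrees(np.arctan2(v[1],v[0]))
for z in(.145,.155,.165):
    l,rr,t=[onz(i,p,z) for p in ((232.5,185),(420,195),(332,89))]
    print(z,l,rr,t,'LR az',a(rr-l),np.linalg.norm(rr-l),'mid',(l+rr)/2, 'T', a((l+rr)/2-t))
h=onz(i,(321,266),.137);print('hook',h)
for p in((.612,.072,.176),(.61,.074,.176),(.63,-.026,.024)):print(proj(i,p))
im=cv2.imread('pics/b1.png');cv2.imwrite('pics/b1z.png',cv2.resize(im[60:300,200:440],None,fx=2.5,fy=2.5,interpolation=cv2.INTER_CUBIC))
E
```

```text
0.145 [0.555 0.157 0.145] [ 0.667 -0.017  0.145] [0.698 0.126 0.145] LR az -57.35382390023203 0.20666875251779407 mid [0.611 0.07  0.145] T -146.91043160535335
0.155 [0.559 0.156 0.155] [ 0.667 -0.013  0.155] [0.697 0.126 0.155] LR az -57.35382390023206 0.20013796630862615 mid [0.613 0.072 0.155] T -146.91043160535335
0.165 [0.563 0.155 0.165] [ 0.668 -0.008  0.165] [0.696 0.126 0.165] LR az -57.35382390023206 0.1936071800994583 mid [0.615 0.073 0.165] T -146.91043160535335
hook [0.527 0.018 0.137]
[325.839 196.23 ]
[323.046 196.665]
[384.047 195.43 ]
```

View pics/b1z.png

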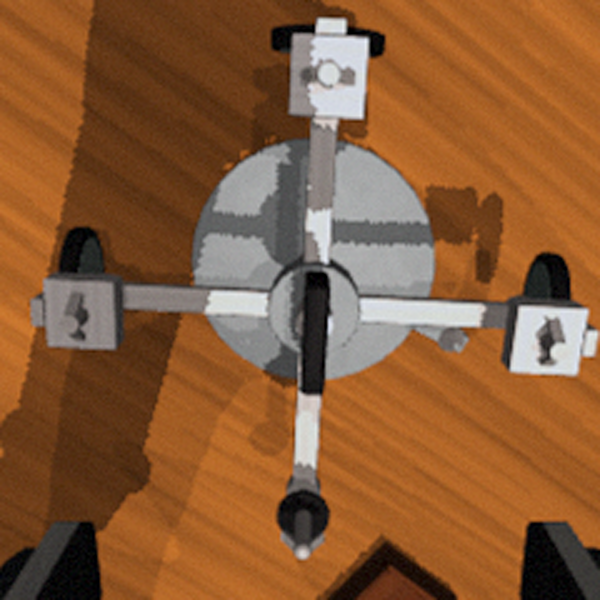

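```bash
python3 - <<'E'
from h import *
tgt([.613,.072,.148],-57.1)
E
```

```text
t 3.0167 tcp [0.61  0.073 0.321] yaz -54.26056768528102 F [-0.269 -0.841  0.341] w 0.08527633382426016 q [ 0.123  0.345 -0.452  1.572  0.155  1.26  -1.3  ]
xyz [ 0.189  0.323 17.298] rot [-0.05  -0.02   2.839]
```

>>> jog_arm(rows=[{"xyz":[0.2,0.3,3.5],"delta_rot":[0,0,2.8],"fingers":0},{"xyz":[0.2,0.3,7],"delta_rot":[0,0,2.8],"fingers":0},{"xyz":[0.2,0.3,10],"delta_rot":[0,0,2.8],"fingers":0},{"xyz":[0.2,0.3,12],"delta_rot":[0,0,2.8],"fingers":0.3},{"xyz":[0.2,0.3,13.5],"delta_rot":[0,0,2.8],"fingers":0.45}])

```text
clock: 3.43
tcp_pos: [0.6115, 0.0693, 0.1836]
orientation: [3.014, 0.886, -0.005]
contact_force: [0.2, -0.1, 0.4]
grip_width: 0.0638
```

```bash
python3 look.py b2 turn_bar;python3 - <<'E'
from h import *
tgt([.613,.072,.148],-57.1)
E
```

```text
turn_bar 0.91 [317.4 251.4] [0.611 0.073 0.16 ]
turn_bar 0.45 [523.3 238.2] [ 0.685 -0.027  0.16 ]
t 3.5333 tcp [0.611 0.069 0.183] yaz -57.21664187977378 F [-0.416  0.333  0.236] w 0.04932463751625977 q [ 0.102  0.464 -0.422  1.725  0.218  1.005 -1.398]
xyz [ 0.338 -0.104  3.528] rot [-0.111  0.3   -0.116]
```

View pics/b2.png

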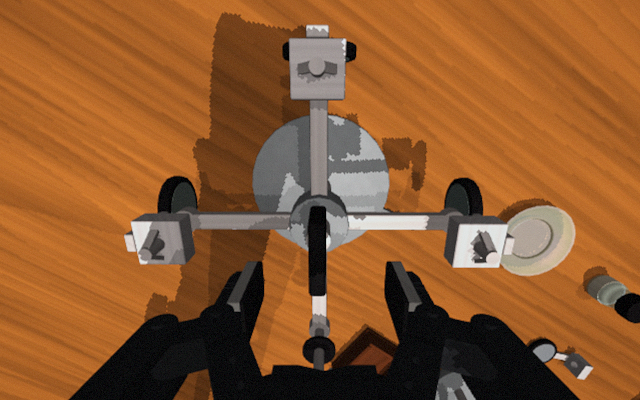

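```bash
python3 - <<'E'
from h import *
tgt([.611,.073,.148],-57.1)
E
```

```text
t 3.5333 tcp [0.611 0.069 0.183] yaz -57.21664187977378 F [-0.416  0.333  0.236] w 0.04932463751625977 q [ 0.102  0.464 -0.422  1.725  0.218  1.005 -1.398]
xyz [ 0.224 -0.296  3.529] rot [-0.111  0.3   -0.116]
```

>>> jog_arm(rows=[{"xyz":[0.2,-0.3,1],"delta_rot":[0,0.3,0],"fingers":0.45},{"xyz":[0.2,-0.3,2.2],"delta_rot":[0,0.3,0],"fingers":0.45},{"xyz":[0.2,-0.3,3],"delta_rot":[0,0.3,0],"fingers":0.45},{"xyz":[0.2,-0.3,3.5],"delta_rot":[0,0.3,0],"fingers":0.5},{"xyz":[0.2,-0.3,3.5],"delta_rot":[0,0.3,0],"fingers":0.6}])

```text
clock: 3.95
tcp_pos: [0.6101, 0.0726, 0.1471]
orientation: [-3.012, -0.886, 0.004]
contact_force: [-0.1, -0.2, 0.1]
grip_width: 0.0347
```

>>> jog_arm(rows=[{"xyz":[0,0,0],"fingers":0.8},{"xyz":[0,0,0],"fingers":0.9},{"xyz":[0,0,0],"fingers":1},{"xyz":[0,0,0],"fingers":1},{"xyz":[0,0,0],"fingers":1}], grip_force=25)

```text
$.rows[0]: bad value
```

```bash
python3 look.py b3;python3 - <<'E'
from h import *
tgt([.611,.073,.148],-57.1)
E
```

```text
t 4.0 tcp [0.611 0.073 0.148] yaz -57.20898474093624 F [-0.018  0.082  0.28 ] w 0.03418417912362362 q [ 0.09   0.501 -0.413  1.758  0.24   0.934 -1.421]
xyz [ 0.049  0.012 -0.013] rot [-0.13   0.045 -0.109]
```

View pics/b3.png

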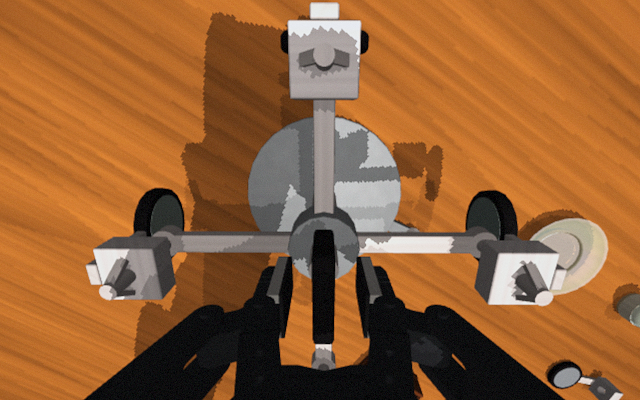

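The bar (col ~323, rows 235–345) stands centred between the finger tips (cols 282 and 365) and parallel to them. All rows need delta_rot; closing.

>>> jog_arm(rows=[{"xyz":[0,0,0],"delta_rot":[0,0,0],"fingers":0.8},{"xyz":[0,0,0],"delta_rot":[0,0,0],"fingers":0.9},{"xyz":[0,0,0],"delta_rot":[0,0,0],"fingers":1},{"xyz":[0,0,0],"delta_rot":[0,0,0],"fingers":1},{"xyz":[0,0,0],"delta_rot":[0,0,0],"fingers":1}], grip_force=25)

```text
clock: 4.42
tcp_pos: [0.6107, 0.0733, 0.1484]
orientation: [-3.012, -0.887, 0.001]
contact_force: [-1.4, 1.0, 2.9]
grip_width: 0.0134
```

```bash
python3 - <<'E'
from h import *
tgt([.611,.073,.148],10.5)
E
```

```text
t 4.4167 tcp [0.611 0.073 0.148] yaz -57.1934382449022 F [-1.384  0.951  2.877] w 0.013354623087078127 q [ 0.09   0.501 -0.414  1.757  0.24   0.934 -1.421]
xyz [0.005 0.043 0.043] rot [ -0.114  -0.083 -67.693]
```

>>> jog_arm(rows=[{"xyz":[0,0,0],"delta_rot":[0,0,0],"fingers":1},{"xyz":[0,0,0],"delta_rot":[0,0,-4],"fingers":1},{"xyz":[0,0,0],"delta_rot":[0,0,-9],"fingers":1},{"xyz":[0,0,0],"delta_rot":[0,0,-14],"fingers":1},{"xyz":[0,0,0],"delta_rot":[0,0,-19],"fingers":1}], grip_force=30)

```text
clock: 4.83
tcp_pos: [0.6111, 0.0729, 0.1485]
orientation: [-2.822, -1.377, -0.0]
contact_force: [0.4, -0.1, 0.6]
grip_width: 0.013
```

>>> jog_arm(rows=[{"xyz":[0,0,0],"delta_rot":[0,0,-5],"fingers":1},{"xyz":[0,0,0],"delta_rot":[0,0,-10],"fingers":1},{"xyz":[0,0,0],"delta_rot":[0,0,-15],"fingers":1},{"xyz":[0,0,0],"delta_rot":[0,0,-20],"fingers":1},{"xyz":[0,0,0],"delta_rot":[0,0,-25],"fingers":1}])

```text
clock: 5.25
tcp_pos: [0.6117, 0.0727, 0.1485]
orientation: [-2.454, -1.96, -0.003]
contact_force: [1.3, -0.0, -0.7]
grip_width: 0.0132
```

```bash
python3 - <<'E'
from h import *
tgt([.611,.073,.148],10.5)
E
```

```text
t 5.25 tcp [0.612 0.073 0.149] yaz -12.784898335173644 F [ 1.265 -0.046 -0.672] w 0.013188194962366147 q [ 0.216  0.535 -0.589  1.748  0.35   0.964 -0.733]
xyz [ 0.018 -0.072  0.051] rot [  0.033  -0.107 -23.285]
```

>>> jog_arm(rows=[{"xyz":[0,0,0],"delta_rot":[0,0,-5],"fingers":1},{"xyz":[0,0,0],"delta_rot":[0,0,-11],"fingers":1},{"xyz":[0,0,0],"delta_rot":[0,0,-16],"fingers":1},{"xyz":[0,0,0],"delta_rot":[0,0,-20],"fingers":1},{"xyz":[0,0,0],"delta_rot":[0,0,-23.3],"fingers":1}])

```text
clock: 5.67
tcp_pos: [0.6124, 0.0726, 0.1486]
orientation: [-2.005, -2.419, -0.005]
contact_force: [0.8, 1.1, -0.7]
grip_width: 0.013
```

```bash
python3 - <<'E'
from h import *
tgt([.611,.073,.148],10.5)
inf={c:imaging.camera_info(c) for c in ['side','top']}
ims=[imaging.grab_frame(c) for c in inf]
for q,z in (('hook_foot',.12),('pointer_tip',.024),('turn_bar',.16)):
    for c in inf:
        for d in imaging.tip_of(c,q)[:3]: print(q,c,round(d['conf'],2),d['position'],onz(inf[c],d['position'],z))
def z(im,x,y,w,h,s): return cv2.resize(im[y:y+h,x:x+w],None,fx=s,fy=s,interpolation=cv2.INTER_CUBIC)
cv2.imwrite('pics/d1.png',np.hstack([z(ims[0],180,180,160,160,2.5),z(ims[1],180,140,120,120,400/120)]))
E
```

```text
t 5.6667 tcp [0.612 0.073 0.149] yaz 10.6857046410228 F [ 0.79   1.131 -0.678] w 0.01296218276638929 q [ 0.28   0.559 -0.681  1.743  0.411  0.984 -0.371]
xyz [ 0.063 -0.126  0.057] rot [ 0.137 -0.116  0.186]
hook_foot side 0.59 [264.0, 226.9] [ 0.626 -0.022  0.12 ]
hook_foot top 0.85 [270.0, 182.4] [ 0.642 -0.024  0.12 ]
pointer_tip side 0.63 [267.2, 256.2] [ 0.629 -0.025  0.024]
pointer_tip top 0.74 [277.7, 198.0] [ 0.624 -0.033  0.024]
turn_bar side 0.96 [245.2, 254.6] [0.614 0.071 0.16 ]
turn_bar side 0.25 [372.5, 253.8] [0.42 0.   0.16]
```

View pics/d1.png

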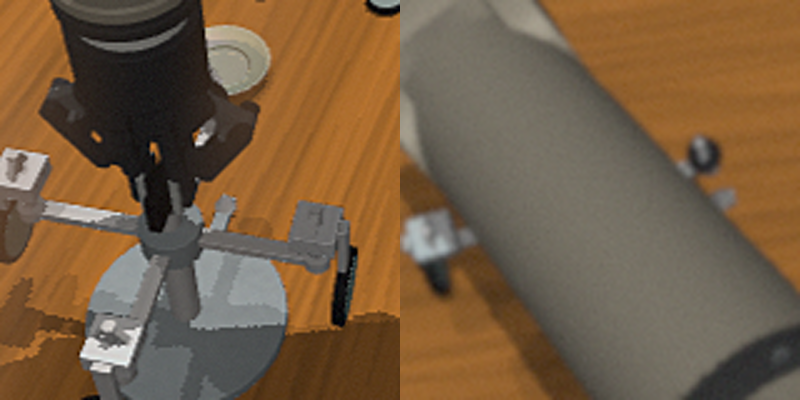

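```bash
python3 - <<'E'
from h import *
t=imaging.camera_info('top')
for z in(.13,.14,.15): print(onz(t,(271.2,185.9),z))
for p in((278.4,199.1),(278.5,198)): print(onz(t,p,.024),onz(t,p,.02))
E
python3 look.py b4 pointer_tip hook_foot
```

```text
[ 0.631 -0.027  0.13 ]
[ 0.628 -0.027  0.14 ]
[ 0.625 -0.028  0.15 ]
[ 0.62  -0.034  0.024] [ 0.621 -0.034  0.02 ]
[ 0.623 -0.035  0.024] [ 0.624 -0.034  0.02 ]
pointer_tip 0.7 [319.7 291.9] [ 0.627 -0.024  0.024]
hook_foot 0.9 [319.  366.7] [ 0.627 -0.022  0.12 ]
```

View pics/b4.png

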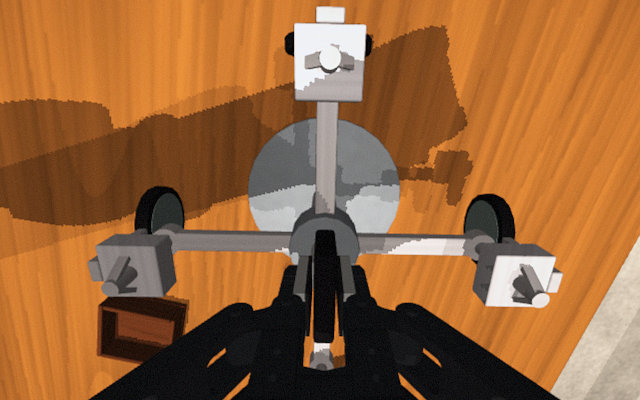

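>>> jog_arm(rows=[{"xyz":[0,0,0],"delta_rot":[0,0,0],"fingers":0.8},{"xyz":[0,0,0],"delta_rot":[0,0,0],"fingers":0.6},{"xyz":[0,0,0],"delta_rot":[0,0,0],"fingers":0.5},{"xyz":[0,0,-1],"delta_rot":[0,0,0],"fingers":0.4},{"xyz":[0,0,-4],"delta_rot":[0,0,0],"fingers":0.4}])

```text
clock: 6.63
tcp_pos: [0.6091, 0.0714, 0.1854]
orientation: [-2.005, -2.411, 0.006]
contact_force: [0.1, -0.7, 0.1]
grip_width: 0.051
```

>>> jog_arm(rows=[{"xyz":[0,0,-4],"delta_rot":[0,0,0],"fingers":0.2},{"xyz":[0,0,-8],"delta_rot":[0,0,0],"fingers":0.1},{"xyz":[0,0,-12],"delta_rot":[0,0,0],"fingers":0},{"xyz":[0,0,-13],"delta_rot":[0,0,0],"fingers":0},{"xyz":[0,0,-13],"delta_rot":[0,0,0],"fingers":0}])

```text
clock: 7.05
tcp_pos: [0.6115, 0.0724, 0.3207]
orientation: [-2.009, -2.415, -0.003]
contact_force: [0.0, 0.6, -0.5]
grip_width: 0.0855
```

```bash
python3 look.py b5 pointer_tip hook_foot turn_bar; python3 - <<'E'
from h import *
tgt([.611,.073,.148],10.5)
im=cv2.imread('pics/b5.png');cv2.imwrite('pics/b5z.png',cv2.resize(im[60:300,200:440],None,fx=2.5,fy=2.5,interpolation=cv2.INTER_CUBIC))
E
```

```text
pointer_tip 0.8 [321.6 226.2] [ 0.627 -0.019  0.024]
hook_foot 0.63 [322.5 255.1] [ 0.628 -0.02   0.12 ]
turn_bar 0.92 [325.7 193.8] [0.615 0.071 0.16 ]
t 7.25 tcp [0.609 0.071 0.314] yaz 10.502256489160432 F [-0.669  0.134 -0.842] w 0.08526060145166377 q [ 0.33   0.409 -0.742  1.563  0.28   1.29  -0.268]
xyz [ 0.149  0.379 16.599] rot [-0.52  -0.078  0.002]
```

View pics/b5z.png

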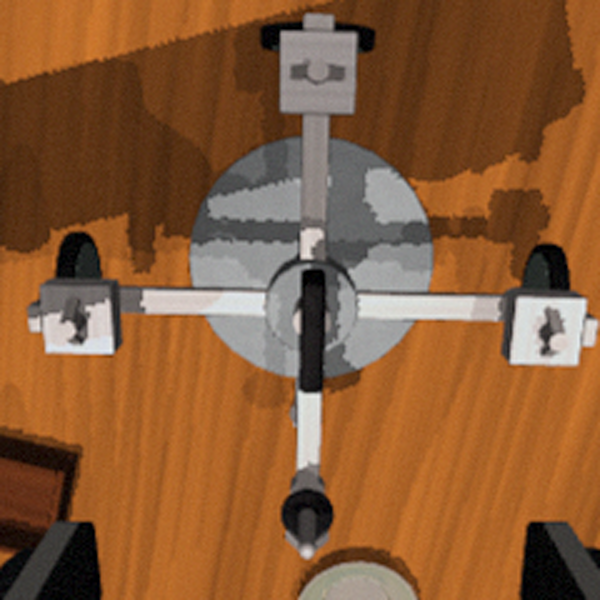

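```bash
python3 - <<'E'
from h import *
i=imaging.camera_info('wrist')
c=np.array([.612,.0725])
# hook arm azimuth by lines
a=lambda v:np.degrees(np.arctan2(v[1],v[0]))
P=lambda x,y:(200+x/2.5,60+y/2.5)
for z in(.155,.16):
    l,rr,t=[onz(i,P(*p),z) for p in ((81,332),(549,330),(318,88))]
    # top collar faces' centres
    m=(l+rr)/2
    print('LR-90',a(rr-l)-90,np.linalg.norm(rr-l),'mid',m,'T',a(m-t), np.linalg.norm(m-t))
for az in(-78,-79,-79.5,-80,-81,-82,-83):
    d=np.array([np.cos(np.radians(az)),np.sin(np.radians(az))])*.1
    f=[(np.array(proj(i,[*(c+d),z]))-[200,60])*2.5 for z in(.14,.12,.024)]
    print(az,*f)
print((proj(i,[*c,.12])-np.array([200,60]))*2.5,(proj(i,[*c,.0])-np.array([200,60]))*2.5)
im=cv2.imread('pics/b5.png');cv2.imwrite('pics/b5y.png',cv2.resize(im[190:300,270:380],None,fx=6,fy=5.4,interpolation=cv2.INTER_CUBIC))
E
```

```text
LR-90 -79.06988758906336 0.19549373047813065 mid [0.61  0.072 0.155] T -80.18139157978864 0.09476760344466957
LR-90 -79.06988758906337 0.19223050183021706 mid [0.61  0.073 0.16 ] T -80.18139157978871 0.0931857196794029
-78 [322.79  522.729] [322.445 502.532] [321.176 428.426]
-79 [319.154 522.767] [318.991 502.57 ] [318.396 428.46 ]
-79.5 [317.335 522.766] [317.265 502.568] [317.007 428.46 ]
-80 [315.517 522.75 ] [315.538 502.554] [315.617 428.449]
-81 [311.882 522.676] [312.086 502.484] [312.838 428.393]
-82 [308.248 522.546] [308.636 502.36 ] [310.06  428.293]
-83 [304.617 522.361] [305.188 502.183] [307.284 428.147]
[318.169 309.666] [317.614 263.092]
```

View pics/b5y.png

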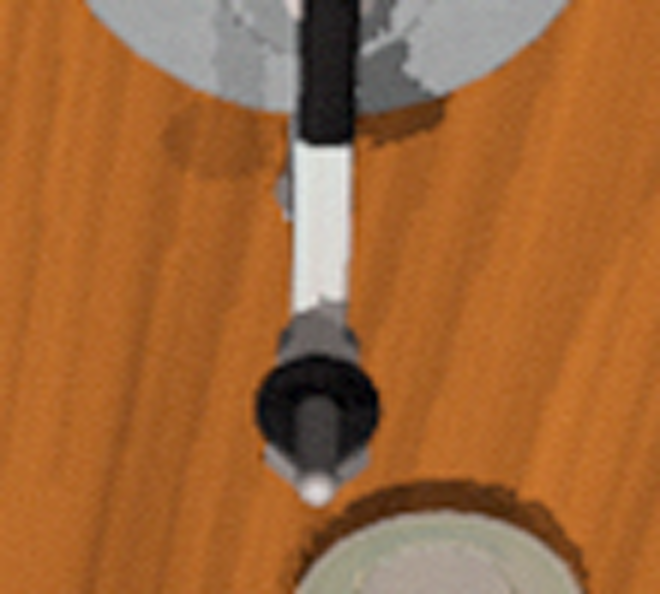

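```bash
python3 - <<'E'
from h import *
im=cv2.imread('pics/b1.png');im3=cv2.imread('pics/b2.png')
cv2.imwrite('pics/b1y.png',np.hstack([cv2.resize(im[100:220,270:400],None,fx=5.5,fy=5,interpolation=cv2.INTER_CUBIC)]))
E
```

```text
(no output)
```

View pics/b1y.png

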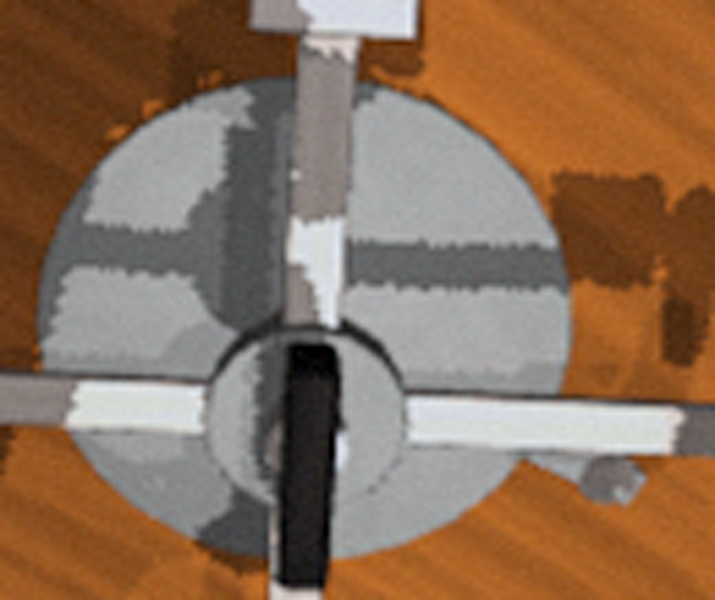

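```bash
python3 - <<'E'
from h import *
base=imaging.camera_info('wrist')
def inf(n):
    v=np.load(f'pics/{n}.npy');return dict(camera_matrix=base['camera_matrix'],xyz=v[:3],attitude=v[3:])
a=lambda v:np.degrees(np.arctan2(v[1],v[0]))
def circ_center(i,edges,z):
    P=np.array([onz(i,e,z)[:2] for e in edges]);A=np.c_[2*P,np.ones(len(P))];s=np.linalg.lstsq(A,(P**2).sum(1),rcond=None)[0]
    return s[:2],np.sqrt(s[2]+s[0]**2+s[1]**2)
i1=inf('b1');i5=inf('b5')
e=[(270+x/5.5,100+y/5) for x,y in((38,317),(572,317),(220,98),(420,92),(345,557),(500,495),(115,480))]
c1,R1=circ_center(i1,e,.016);print(c1,R1)
for p in((384,197.6),(384,195.3),(382.5,196)):
    q=onz(i1,p,.024)[:2];print('ptr',q,np.linalg.norm(q-c1),a(q-c1))
e=[(200+x/2.5,60+y/2.5) for x,y in((191,255),(432,255),(220,183),(400,180),(290,378),(400,343),(222,340))]
c5,R5=circ_center(i5,e,.016);print(c5,R5)
h=(323,190+405/5.4)
for z in(.135,.14,.145):
    q=onz(i5,h,z)[:2];print('hook',q,np.linalg.norm(q-c5),a(q-c5),a(q-c1))
# hook foot base visible: arm line in crop b5y at z .12: points (323,160),(320.5,300)
p,q=[onz(i5,(270+x/6,190+y/5.4),.12)[:2] for x,y in((323.5,160),(320.5,300))];print('armline',a(q-p),p,q)
# opposite arm line b5z: centre (313.5,150)->(314,120)
p,q=[onz(i5,(200+x/2.5,60+y/2.5),.12)[:2] for x,y in((316,120),(313.5,225))];print('oparm',a(q-p))
p,q=[onz(i5,(200+x/2.5,60+y/2.5),.12)[:2] for x,y in((150,301),(490,307))];print('LR',a(q-p)-90)
E
```

```text
[0.615 0.073] 0.07325390450173748
ptr [ 0.628 -0.026] 0.1001464603999738 -82.18652304138429
ptr [ 0.631 -0.024] 0.0982696970114512 -80.3613471669231
ptr [ 0.629 -0.023] 0.09677967042962875 -81.53345606275035
[0.614 0.073] 0.07254826337670792
hook [ 0.63  -0.026] 0.10040180979015643 -80.94789070843156 -81.24068071081123
hook [ 0.629 -0.023] 0.09759747576728103 -80.98838995327353 -81.28987640471155
hook [ 0.629 -0.02 ] 0.09479319339218564 -81.03128541204033 -81.34199981483921
armline -80.47763981489592 [0.621 0.028] [ 0.627 -0.007]
oparm -80.73105124650584
LR -80.51312169067582
```

```bash
python3 - <<'E'
from h import *
inf={c:imaging.camera_info(c) for c in ['side','top']}
ims=[imaging.grab_frame(c) for c in inf]
for q,z in (('hook_foot',.12),('pointer_tip',.024),('turn_bar',.16)):
    for c in inf:
        for d in imaging.tip_of(c,q)[:2]: print(q,c,round(d['conf'],2),d['position'],onz(inf[c],d['position'],z))
def z(im,x,y,w,h,s): return cv2.resize(im[y:y+h,x:x+w],None,fx=s,fy=s,interpolation=cv2.INTER_CUBIC)
cv2.imwrite('pics/d2.png',np.hstack([z(ims[0],225,195,80,80,5),z(ims[1],240,150,60,60,400/60)]))
E
```

```text
hook_foot side 0.89 [261.7, 229.9] [ 0.627 -0.014  0.12 ]
hook_foot top 0.65 [275.1, 184.7] [ 0.635 -0.036  0.12 ]
pointer_tip side 0.59 [268.2, 255.2] [ 0.628 -0.028  0.024]
pointer_tip top 0.75 [275.2, 198.0] [ 0.625 -0.026  0.024]
turn_bar side 0.93 [247.0, 255.0] [0.611 0.071 0.16 ]
```

View pics/d2.png

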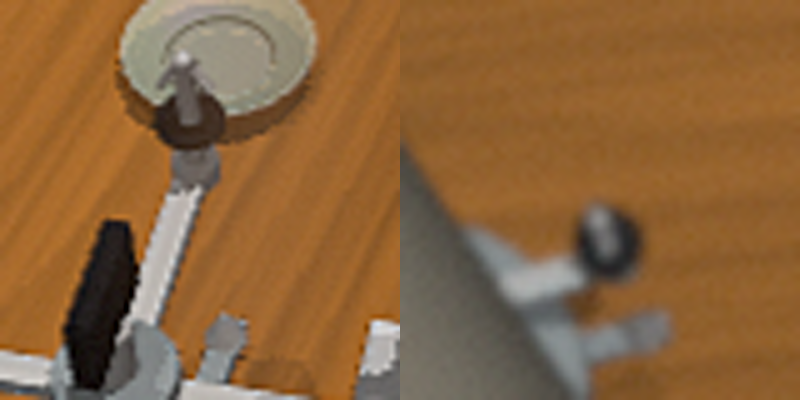

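```bash
python3 - <<'E'
from h import *
inf={c:imaging.camera_info(c) for c in ['side','top']}
a=lambda v:np.degrees(np.arctan2(v[1],v[0]))
s=lambda x,y:(225+x/5,195+y/5); t=lambda x,y:(240+(x-400)*.15,150+y*.15)
def pr(n,c,p,z): q=onz(inf[c],p,z);print(n,q);return q
p=pr('arm','side',s(152,305),.12);q=pr('arm','side',s(188,195),.12);print(a(q-p))
p=pr('ptr','side',s(212,372),.014);q=pr('ptr','side',s(225,335),.014);print(a(q-p))
pr('tip','side',s(230,318),.024);
p=pr('arm','top',t(512,295),.12);q=pr('arm','top',t(585,270),.12);print(a(q-p))
p=pr('ptr','top',t(590,347),.014);q=pr('ptr','top',t(655,325),.014);print(a(q-p))
pr('seat','top',t(609,242),.14);pr('seat','side',s(190,120),.14)
# predicted pixels for candidates
C=np.array([.6125,.0725])
for az in(-78,-80,-82,-84):
    d=C+.1*np.array([np.cos(np.radians(az)),np.sin(np.radians(az))])
    P=np.array(proj(inf['side'],[*d,.024]));Q=np.array(proj(inf['top'],[*d,.024]))
    P2=np.array(proj(inf['side'],[*d,.12]));Q2=np.array(proj(inf['top'],[*d,.14]))
    print(az,(P-[225,195])*5,(Q-[240,150])/.15+[400,0],'hookfoot',(P2-[225,195])*5,'seat',(Q2-[240,150])/.15+[400,0])
E
```

```text
arm [0.613 0.043 0.12 ]
arm [ 0.622 -0.006  0.12 ]
-80.05951835935143
ptr [ 0.62  -0.003  0.014]
ptr [ 0.622 -0.021  0.014]
-82.67436216019793
tip [ 0.62  -0.023  0.024]
arm [0.618 0.011 0.12 ]
arm [ 0.623 -0.016  0.12 ]
-79.0824635782849
ptr [ 0.619 -0.006  0.014]
ptr [ 0.624 -0.033  0.014]
-79.39572712091817
seat [ 0.627 -0.028  0.14 ]
seat [ 0.627 -0.024  0.14 ]
-78 [201.742 303.425] [630.242 299.144] hookfoot [181.167 148.617] seat [600.471 225.757]
-80 [210.256 304.477] [633.021 307.186] hookfoot [190.433 149.707] seat [603.52  234.587]
-82 [218.702 305.774] [635.511 315.332] hookfoot [199.623 151.047] seat [606.25  243.533]
-84 [227.072 307.315] [637.709 323.574] hookfoot [208.73  152.637] seat [608.657 252.586]
```

```bash
python3 - <<'E'
from h import *
tgt([.6118,.0728,.148],10.6)
E
```

```text
t 7.65 tcp [0.61  0.071 0.315] yaz 10.504462441101085 F [ 0.499 -0.485 -0.119] w 0.08554893592831798 q [ 0.33   0.408 -0.743  1.561  0.28   1.29  -0.268]
xyz [ 0.078  0.332 16.703] rot [-0.399 -0.103 -0.096]
```

>>> jog_arm(rows=[{"xyz":[0.1,0.1,4],"delta_rot":[-0.4,-0.1,-0.1],"fingers":0.1},{"xyz":[0.1,0.2,8],"delta_rot":[-0.4,-0.1,-0.1],"fingers":0.2},{"xyz":[0.1,0.3,11],"delta_rot":[-0.4,-0.1,-0.1],"fingers":0.4},{"xyz":[0.1,0.3,14],"delta_rot":[-0.4,-0.1,-0.1],"fingers":0.5},{"xyz":[0.1,0.3,16],"delta_rot":[-0.4,-0.1,-0.1],"fingers":0.5}])

```text
clock: 8.07
tcp_pos: [0.6101, 0.0725, 0.1518]
orientation: [-2.005, -2.416, 0.004]
contact_force: [-1.2, 0.2, 0.6]
grip_width: 0.0426
```

```bash
python3 - <<'E'
from h import *
tgt([.6118,.0728,.148],10.6)
E
```

```text
t 8.0667 tcp [0.61  0.072 0.152] yaz 10.611191108292857 F [-1.216  0.187  0.615] w 0.04263155726481629 q [ 0.281  0.555 -0.684  1.741  0.407  0.996 -0.372]
xyz [0.001 0.175 0.384] rot [-0.193 -0.011  0.011]
```

>>> jog_arm(rows=[{"xyz":[0,0.15,0.4],"delta_rot":[-0.2,0,0],"fingers":0.6},{"xyz":[0,0.15,0.4],"delta_rot":[-0.2,0,0],"fingers":0.8},{"xyz":[0,0.15,0.4],"delta_rot":[-0.2,0,0],"fingers":0.9},{"xyz":[0,0.15,0.4],"delta_rot":[-0.2,0,0],"fingers":1},{"xyz":[0,0.15,0.4],"delta_rot":[-0.2,0,0],"fingers":1}], grip_force=25)

```text
clock: 8.48
tcp_pos: [0.6122, 0.0729, 0.1482]
orientation: [2.006, 2.417, 0.003]
contact_force: [4.5, 1.8, -12.1]
grip_width: 0.0135
```

>>> jog_arm(rows=[{"xyz":[0,0,0],"delta_rot":[0,0,0],"fingers":1},{"xyz":[0,0,0],"delta_rot":[0,0,0],"fingers":1},{"xyz":[0,0,0],"delta_rot":[0,0,1],"fingers":1},{"xyz":[0,0,0],"delta_rot":[0,0,2.5],"fingers":1},{"xyz":[0,0,0],"delta_rot":[0,0,2.6],"fingers":1}])

```text
clock: 8.9
tcp_pos: [0.6122, 0.0729, 0.1483]
orientation: [2.063, 2.368, 0.003]
contact_force: [4.0, 1.2, -13.0]
grip_width: 0.0136
```

```bash
python3 - <<'E'
from h import *
tgt([.6118,.0728,.148],8.1)
E
```

```text
t 8.9 tcp [0.612 0.073 0.148] yaz 7.890764915069694 F [  4.047   1.227 -13.041] w 0.013586023200100428 q [ 0.272  0.556 -0.671  1.744  0.406  0.982 -0.417]
xyz [-0.01  -0.038  0.028] rot [ 0.104 -0.035 -0.209]
```

>>> jog_arm(rows=[{"xyz":[0,0,0],"delta_rot":[0,0,0],"fingers":0.8},{"xyz":[0,0,0],"delta_rot":[0,0,0],"fingers":0.6},{"xyz":[0,0,0],"delta_rot":[0,0,0],"fingers":0.5},{"xyz":[0,0,-2],"delta_rot":[0,0,0],"fingers":0.4},{"xyz":[0,0,-5],"delta_rot":[0,0,0],"fingers":0.4}])

```text
clock: 9.32
tcp_pos: [0.6104, 0.0723, 0.197]
orientation: [-2.062, -2.367, 0.003]
contact_force: [1.0, 0.3, 0.4]
grip_width: 0.0513
```

>>> jog_arm(rows=[{"xyz":[0,0,-4],"delta_rot":[0,0,0],"fingers":0.2},{"xyz":[0,0,-8],"delta_rot":[0,0,0],"fingers":0.1},{"xyz":[0,0,-12],"delta_rot":[0,0,0],"fingers":0},{"xyz":[-3,-1,-13],"delta_rot":[0,0,6],"fingers":0},{"xyz":[-6.5,-2,-13],"delta_rot":[0,0,12],"fingers":0}])

```text
clock: 9.73
tcp_pos: [0.6017, 0.0092, 0.3333]
orientation: [2.295, 2.141, 0.01]
contact_force: [0.6, -1.2, -0.3]
grip_width: 0.0851
```

```bash
python3 look.py b6 hook_foot pointer_tip; python3 - <<'E'
from h import *
tgt([.464,-.253,.32],-138)
E
```

```text
hook_foot 0.57 [344.3 206.9] [ 0.627 -0.025  0.12 ]
pointer_tip 0.9 [337.4 185.2] [ 0.624 -0.021  0.024]
pointer_tip 0.16 [326.7 120.3] [0.614 0.077 0.024]
t 9.8833 tcp [0.6   0.001 0.328] yaz -4.4701644422496445 F [ 0.588  0.735 -0.486] w 0.08533290838259255 q [ 0.411  0.355 -0.679  1.583  0.232  1.288 -0.381]
xyz [-26.395 -11.583   0.915] rot [  0.14    0.161 133.53 ]
```

View pics/b6.png

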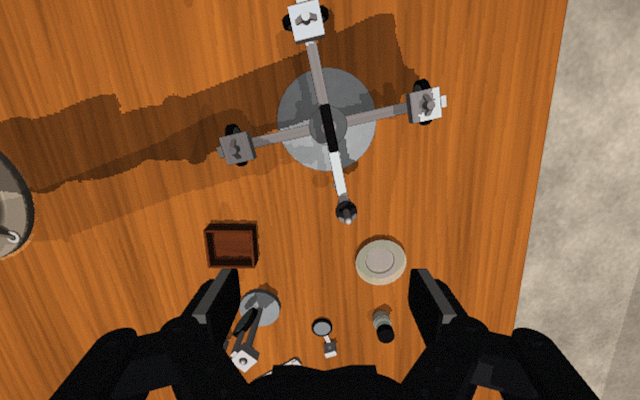

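```bash
python3 - <<'E'
from h import *
im=cv2.imread('pics/b6.png');cv2.imwrite('pics/b6y.png',cv2.resize(im[120:240,290:390],None,fx=6,fy=5,interpolation=cv2.INTER_CUBIC))
base=imaging.camera_info('wrist');v=np.load('pics/b6.npy');i=dict(camera_matrix=base['camera_matrix'],xyz=v[:3],attitude=v[3:])
C=np.array([.6128,.0728])
for az in(-79,-81,-83,-85):
    d=C+.1*np.array([np.cos(np.radians(az)),np.sin(np.radians(az))])
    print(az,[(proj(i,[*d,z])-np.array([290,120]))*[6,5] for z in(.14,.12,.024)])
E
```

```text
-79 [array([355.865, 459.004]), array([347.394, 432.987]), array([316.374, 337.714])]
-81 [array([338.695, 462.372]), array([331.102, 436.2  ]), array([303.294, 340.348])]
-83 [array([321.424, 465.265]), array([314.713, 438.961]), array([290.131, 342.61 ])]
-85 [array([304.068, 467.681]), array([298.241, 441.266]), array([276.896, 344.499])]
```

View pics/b6y.png

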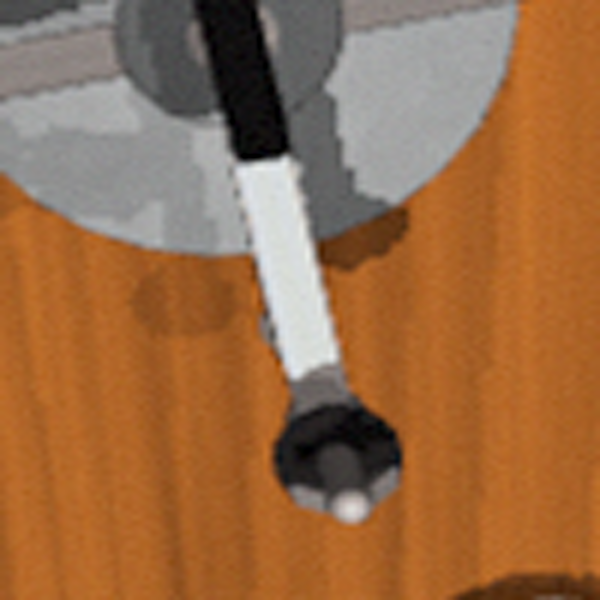

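```bash
python3 - <<'E'
from h import *
tgt([.56,-.14,.33],-138)
E
```

```text
t 9.8833 tcp [0.6   0.001 0.328] yaz -4.4701644422496445 F [ 0.588  0.735 -0.486] w 0.08533290838259255 q [ 0.411  0.355 -0.679  1.583  0.232  1.288 -0.381]
xyz [-14.384  -2.894  -0.128] rot [  0.14    0.161 133.53 ]
```

>>> jog_arm(rows=[{"xyz":[-2.8,-0.6,0],"delta_rot":[0,0,7],"fingers":0},{"xyz":[-5.6,-1.2,0],"delta_rot":[0,0,14],"fingers":0},{"xyz":[-8.5,-1.8,0],"delta_rot":[0,0,21],"fingers":0},{"xyz":[-11.5,-2.4,0],"delta_rot":[0,0,28],"fingers":0},{"xyz":[-14.4,-2.9,0],"delta_rot":[0,0,35],"fingers":0}])

```text
clock: 10.3
tcp_pos: [0.5595, -0.1403, 0.3293]
orientation: [2.842, 1.335, -0.003]
contact_force: [1.0, -1.4, 0.3]
grip_width: 0.0854
```

>>> jog_arm(rows=[{"xyz":[0,0,0],"delta_rot":[0,0,7],"fingers":0},{"xyz":[0,0,0],"delta_rot":[0,0,14],"fingers":0},{"xyz":[0,0,0],"delta_rot":[0,0,21],"fingers":0},{"xyz":[0,0,0],"delta_rot":[0,0,28],"fingers":0},{"xyz":[0,0,0],"delta_rot":[0,0,35],"fingers":0}])

```text
clock: 10.72
tcp_pos: [0.5596, -0.1391, 0.3297]
orientation: [3.112, 0.413, -0.002]
contact_force: [-0.3, 0.0, 0.0]
grip_width: 0.0856
```

>>> jog_arm(rows=[{"xyz":[0,0,0],"delta_rot":[0,0,7],"fingers":0},{"xyz":[0,0,0],"delta_rot":[0,0,14],"fingers":0},{"xyz":[0,0,0],"delta_rot":[0,0,21],"fingers":0},{"xyz":[0,0,0],"delta_rot":[0,0,28],"fingers":0},{"xyz":[0,0,0],"delta_rot":[0,0,35],"fingers":0}])

```text
clock: 11.13
tcp_pos: [0.5598, -0.1377, 0.33]
orientation: [3.092, -0.548, -0.0]
contact_force: [1.0, 0.1, 0.4]
grip_width: 0.0854
```

```bash
python3 look.py b7 hook_foot pointer_tip loupe_collar; python3 - <<'E'
from h import *
tgt([.464,-.253,.32],-138)
im=cv2.imread('pics/b7.png');
E
```

```text
hook_foot 0.97 [214.1 161. ] [ 0.628 -0.025  0.12 ]
hook_foot 0.34 [503.4 155.7] [ 0.517 -0.347  0.12 ]
pointer_tip 0.97 [237.  149.9] [ 0.629 -0.026  0.024]
loupe_collar 0.88 [455.2  97.2] [ 0.601 -0.306  0.123]
loupe_collar 0.6 [433.6 219. ] [ 0.469 -0.251  0.123]
t 11.3333 tcp [ 0.56  -0.138  0.33 ] yaz -109.57019942728323 F [ 0.255 -0.798  0.352] w 0.0850796004970118 q [ 0.414  0.26  -0.346  1.652  0.094  1.246 -1.864]
xyz [-5.179 14.033  1.016] rot [ 0.107 -0.032 28.43 ]
```

View pics/b7.png

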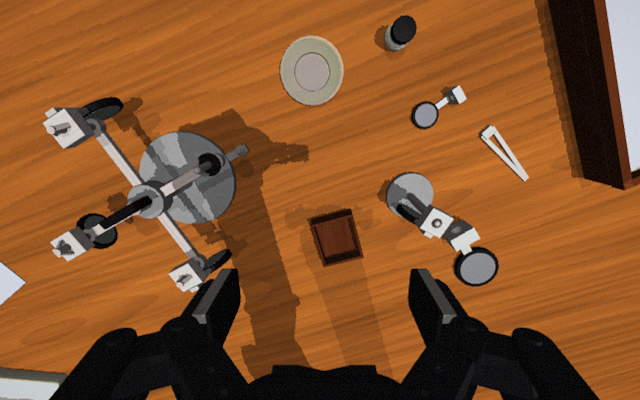

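```bash
python3 - <<'E'
from h import *
im=cv2.imread('pics/b7.png')
cv2.imwrite('pics/b7y.png',np.hstack([cv2.resize(im[120:220,170:270],None,fx=4,fy=4,interpolation=cv2.INTER_CUBIC),cv2.resize(im[165:265,380:480],None,fx=4,fy=4,interpolation=cv2.INTER_CUBIC)]))
base=imaging.camera_info('wrist');v=np.load('pics/b7.npy');i=dict(camera_matrix=base['camera_matrix'],xyz=v[:3],attitude=v[3:])
C=np.array([.6128,.0728])
for az in(-79,-81,-83):
    d=C+.1*np.array([np.cos(np.radians(az)),np.sin(np.radians(az))])
    print(az,[(proj(i,[*d,z])-np.array([170,120]))*4 for z in(.14,.12,.024)])
E
```

```text
-79 [array([147.107, 163.173]), array([172.428, 151.877]), array([263.654, 111.182])]
-81 [array([154.753, 174.004]), array([179.59 , 162.154]), array([269.139, 119.433])]
-83 [array([161.998, 184.981]), array([186.374, 172.574]), array([274.327, 127.807])]
```

View pics/b7y.png

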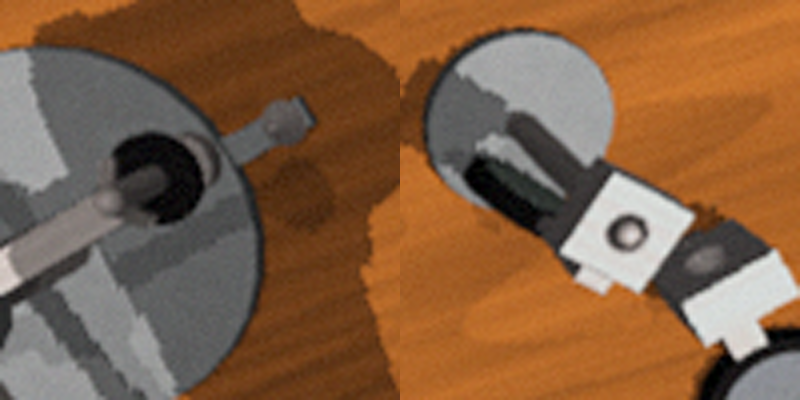

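```bash
python3 - <<'E'
from h import *
base=imaging.camera_info('wrist');v=np.load('pics/b7.npy');i=dict(camera_matrix=base['camera_matrix'],xyz=v[:3],attitude=v[3:])
a=lambda v:np.degrees(np.arctan2(v[1],v[0]))
P=[onz(i,(380+(x-400)/4,165+y/4),.131) for x,y in((598,160),(695,212),(645,292),(560,246))]
for k in range(4): print(P[k],a(P[(k+1)%4]-P[k]),np.linalg.norm(P[(k+1)%4]-P[k]))
print('ctr',np.mean(P,0)); print('pin',onz(i,(380+(629-400)/4,165+232/4),.135))
print('stem',onz(i,(380+(596-400)/4,165+278/4),.128))
E
```

```text
[ 0.492 -0.248  0.131] -137.92293424497117 0.03563124022693451
[ 0.466 -0.272  0.131] 135.96593262869774 0.02913947771002908
[ 0.445 -0.252  0.131] 41.1677967948612 0.03212374408495233
[ 0.469 -0.231  0.131] -37.04705498626816 0.029085027903208292
ctr [ 0.468 -0.251  0.131]
pin [ 0.468 -0.251  0.135]
stem [ 0.453 -0.239  0.128]
```

```bash
python3 - <<'E'
from h import *
tgt([.467,-.252,.22],-135)
E
```

```text
t 11.3333 tcp [ 0.56  -0.138  0.33 ] yaz -109.57019942728323 F [ 0.255 -0.798  0.352] w 0.0850796004970118 q [ 0.414  0.26  -0.346  1.652  0.094  1.246 -1.864]
xyz [-4.931 13.819 11.016] rot [ 0.107 -0.029 25.43 ]
```

>>> jog_arm(rows=[{"xyz":[-1,3,1.5],"delta_rot":[0,0,6],"fingers":0},{"xyz":[-2,6,3.5],"delta_rot":[0,0,12],"fingers":0},{"xyz":[-3,9,6],"delta_rot":[0,0,18],"fingers":0},{"xyz":[-4,12,8.5],"delta_rot":[0.1,0,25.4],"fingers":0},{"xyz":[-4.9,13.8,11],"delta_rot":[0.1,0,25.4],"fingers":0}])

```text
clock: 11.75
tcp_pos: [0.4654, -0.2548, 0.2195]
orientation: [2.898, -1.209, 0.002]
contact_force: [0.3, -1.0, -0.1]
grip_width: 0.0853
```

```bash
python3 look.py b8 loupe_collar peg_top; python3 - <<'E'
from h import *
tgt([.467,-.252,.123-.015],-135)
E
```

```text
loupe_collar 0.87 [320.7 216.7] [ 0.466 -0.251  0.123]
loupe_collar 0.8 [305.   33.1] [ 0.57  -0.341  0.123]
loupe_collar 0.74 [401.5 204.2] [ 0.425 -0.306  0.123]
loupe_collar 0.46 [320.3 211.3] [ 0.469 -0.254  0.123]
peg_top 0.55 [321.2 220.6] [ 0.466 -0.252  0.135]
t 11.9 tcp [ 0.465 -0.253  0.218] yaz -134.95764731449643 F [ 0.232 -0.505  0.39 ] w 0.08498955379572892 q [ 0.561  0.265 -0.215  1.903  0.067  0.985 -2.04 ]
xyz [ 0.132 -0.21  11.042] rot [0.104 0.193 0.042]
```

View pics/b8.png

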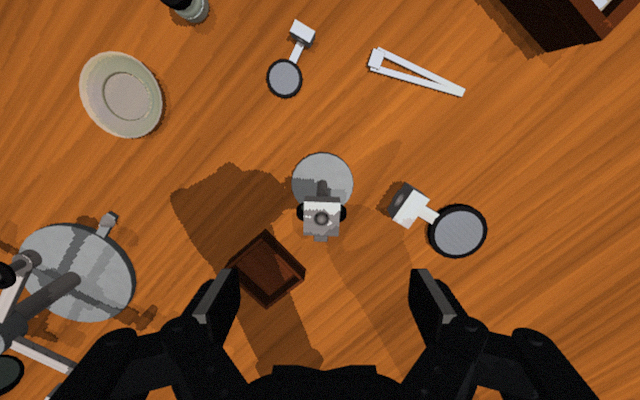

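```bash
python3 - <<'E'
from h import *
im=cv2.imread('pics/b8.png')
cv2.imwrite('pics/b8y.png',cv2.resize(im[180:250,285:360],None,fx=8,fy=8,interpolation=cv2.INTER_CUBIC))
E
```

```text
(no output)
```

View pics/b8y.png

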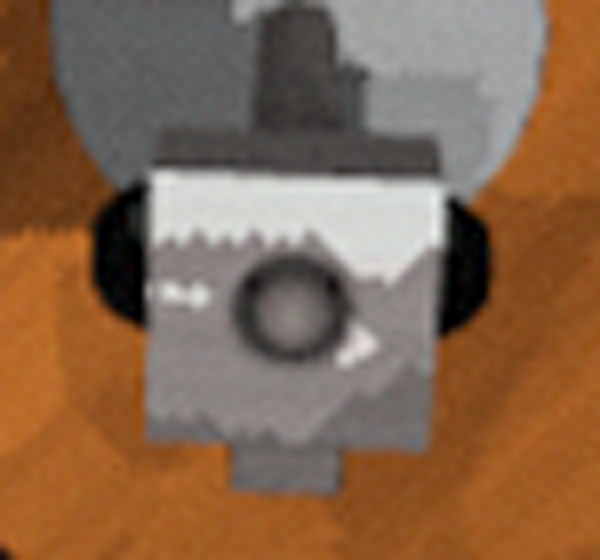

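```bash
python3 - <<'E'
from h import *
tgt([.466,-.252,.103],-137)
E
```

```text
t 11.9 tcp [ 0.465 -0.253  0.218] yaz -134.95764731449643 F [ 0.232 -0.505  0.39 ] w 0.08498955379572892 q [ 0.561  0.265 -0.215  1.903  0.067  0.985 -2.04 ]
xyz [ 0.063 -0.14  11.542] rot [0.107 0.191 2.042]
```

>>> jog_arm(rows=[{"xyz":[0.1,-0.1,3],"delta_rot":[0.1,0.2,2],"fingers":0.2},{"xyz":[0.1,-0.1,6],"delta_rot":[0.1,0.2,2],"fingers":0.3},{"xyz":[0.1,-0.1,8],"delta_rot":[0.1,0.2,2],"fingers":0.3},{"xyz":[0.1,-0.1,9],"delta_rot":[0.1,0.2,2],"fingers":0.3},{"xyz":[0.1,-0.1,9],"delta_rot":[0.1,0.2,2],"fingers":0.3}])

```text
clock: 12.32
tcp_pos: [0.4664, -0.2511, 0.1273]
orientation: [-2.883, 1.246, 0.003]
contact_force: [0.8, -0.1, 0.7]
grip_width: 0.0599
```

```bash
python3 look.py b9; python3 - <<'E'
from h import *
tgt([.466,-.252,.103],-137)
E
```

```text
t 12.3667 tcp [ 0.467 -0.252  0.129] yaz -136.78958684113215 F [-0.155 -0.45   1.346] w 0.05978444975692878 q [ 0.542  0.378 -0.202  1.984  0.104  0.79  -2.106]
xyz [-0.052  0.102  2.574] rot [-0.027  0.012  0.21 ]
```

View pics/b9.png

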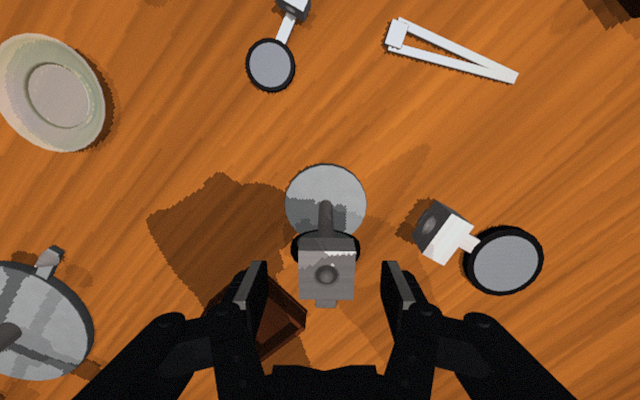

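>>> jog_arm(rows=[{"xyz":[0,0.1,1],"delta_rot":[0,0,0.2],"fingers":0.3},{"xyz":[0,0.1,2],"delta_rot":[0,0,0.2],"fingers":0.3},{"xyz":[0,0.1,2.6],"delta_rot":[0,0,0.2],"fingers":0.35},{"xyz":[0,0.1,2.6],"delta_rot":[0,0,0.2],"fingers":0.45},{"xyz":[0,0.1,2.6],"delta_rot":[0,0,0.2],"fingers":0.6}], grip_force=25)

```text
clock: 12.78
tcp_pos: [0.4662, -0.2523, 0.1025]
orientation: [-2.881, 1.252, 0.001]
contact_force: [0.3, 0.3, 0.8]
grip_width: 0.0364
```

>>> jog_arm(rows=[{"xyz":[0,0,0],"delta_rot":[0,0,0],"fingers":0.7},{"xyz":[0,0,0],"delta_rot":[0,0,0],"fingers":0.8},{"xyz":[0,0,0],"delta_rot":[0,0,0],"fingers":1},{"xyz":[0,0,0],"delta_rot":[0,0,0],"fingers":1},{"xyz":[0,0,0],"delta_rot":[0,0,0],"fingers":1}], grip_force=40)

```text
clock: 13.2
tcp_pos: [0.4664, -0.2524, 0.1028]
orientation: [-2.881, 1.252, 0.0]
contact_force: [-0.1, -0.3, 2.5]
grip_width: 0.0296
```

```bash
python3 look.py b10; python3 - <<'E'
from h import *
tgt([.466,-.252,.103],-137)
print(imaging.camera_info('wrist')['xyz'])
E
```

```text
t 13.25 tcp [ 0.466 -0.252  0.103] yaz -136.98531797385007 F [-0.811 -0.798  2.342] w 0.02942388209052349 q [ 0.537  0.415 -0.195  2.002  0.116  0.735 -2.119]
xyz [-0.057  0.002 -0.019] rot [-0.023  0.017  0.015]
[ 0.524 -0.314  0.243]
```

View pics/b10.png

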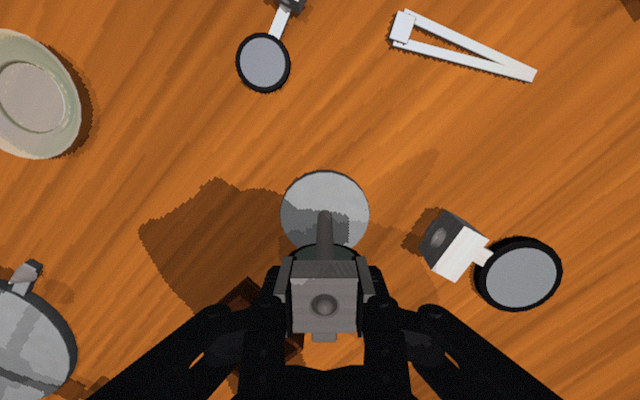

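>>> jog_arm(rows=[{"xyz":[0,0,-0.5],"delta_rot":[0,0,0],"fingers":1},{"xyz":[0,0,-1.5],"delta_rot":[0,0,0],"fingers":1},{"xyz":[0,0,-3.5],"delta_rot":[0,0,0],"fingers":1},{"xyz":[0,0,-6.5],"delta_rot":[0,0,0],"fingers":1},{"xyz":[0,0,-10],"delta_rot":[0,0,0],"fingers":1}])

```text
clock: 13.67
tcp_pos: [0.4651, -0.2518, 0.2032]
orientation: [-2.881, 1.252, 0.005]
contact_force: [0.7, 0.1, -1.7]
grip_width: 0.0296
```

>>> jog_arm(rows=[{"xyz":[0,0,-3],"delta_rot":[0,0,0],"fingers":1},{"xyz":[0,0,-6],"delta_rot":[0,0,0],"fingers":1},{"xyz":[0,0,-9],"delta_rot":[0,0,0],"fingers":1},{"xyz":[0,0,-10.5],"delta_rot":[0,0,-3],"fingers":1},{"xyz":[0,0,-10.5],"delta_rot":[0,0,-9],"fingers":1}])

```text
clock: 14.08
tcp_pos: [0.4672, -0.2526, 0.3135]
orientation: [-2.972, 1.019, -0.007]
contact_force: [0.8, -0.4, -2.0]
grip_width: 0.0295
```

```bash
python3 look.py b11; python3 - <<'E'
from h import *
tgt([.6,-.1,.3],11)
im=cv2.imread('pics/b11.png')
cv2.imwrite('pics/b11y.png',cv2.resize(im[220:390,250:400],None,fx=4,fy=3.5,interpolation=cv2.INTER_CUBIC))
E
```

```text
t 14.1333 tcp [ 0.466 -0.252  0.311] yaz -127.35809634052153 F [-0.363 -0.651 -0.749] w 0.029223847708721072 q [ 0.579  0.18  -0.23   1.788  0.044  1.177 -1.887]
xyz [  1.384 -20.215   1.156] rot [   0.068   -0.093 -138.358]
```

View pics/b11y.png

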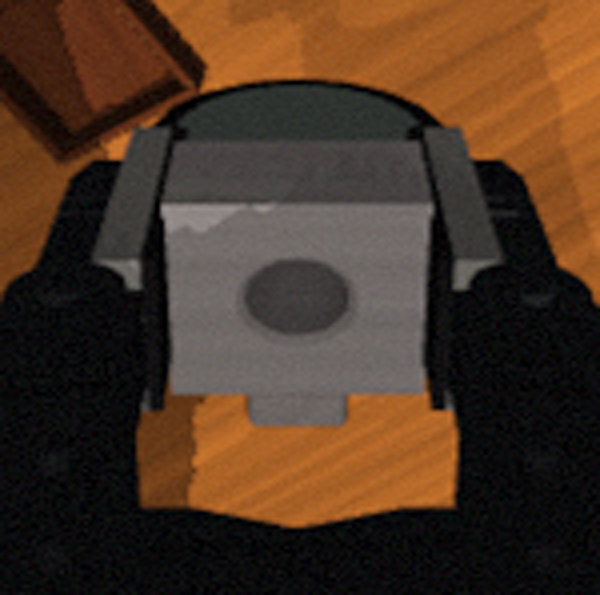

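```bash
python3 - <<'E'
from h import *
o=r.get_obs();M=R.from_rotvec(o['orientation']).as_matrix();i=imaging.camera_info('wrist')
q=onz(i,(324.25,304.9),o['tcp_pos'][2]+.0282);print('hole in tool',100*M.T@(q-o['tcp_pos']))
d=np.array([np.cos(np.radians(-81.5)),np.sin(np.radians(-81.5))])
h=np.array([.6275,-.0255]);print(h+.05*d)
tgt([*(h+.05*d),.29],8.5)
# camera in tool
print(100*M.T@(i['xyz']-o['tcp_pos']), M.T@R.from_rotvec(i['attitude']).as_matrix())
E
```

```text
hole in tool [ 0.074 -0.006 -2.82 ]
[ 0.635 -0.075]
t 14.1333 tcp [ 0.466 -0.252  0.311] yaz -127.35809634052153 F [-0.363 -0.651 -0.749] w 0.029223847708721072 q [ 0.579  0.18  -0.23   1.788  0.044  1.177 -1.887]
xyz [  2.636 -24.322   2.161] rot [   0.066   -0.093 -135.858]
[  8.403  -0.02  -14.046] [[ 0.001 -0.946 -0.323]
 [ 1.     0.001 -0.001]
 [ 0.001 -0.323  0.946]]
```

>>> jog_arm(rows=[{"xyz":[0.2,-2,0],"delta_rot":[0,0,-6],"fingers":1},{"xyz":[0.5,-5,0],"delta_rot":[0,0,-13],"fingers":1},{"xyz":[0.8,-8,0],"delta_rot":[0,0,-20],"fingers":1},{"xyz":[1.2,-11,0],"delta_rot":[0,0,-27],"fingers":1},{"xyz":[1.5,-14,0],"delta_rot":[0,0,-34],"fingers":1}])

```text
clock: 14.55
tcp_pos: [0.5634, -0.1491, 0.3115]
orientation: [3.14, -0.087, 0.001]
contact_force: [0.5, -1.0, -2.4]
grip_width: 0.0296
```

>>> jog_arm(rows=[{"xyz":[0,0,0],"delta_rot":[0,0,-7],"fingers":1},{"xyz":[0,0,0],"delta_rot":[0,0,-14],"fingers":1},{"xyz":[0,0,0],"delta_rot":[0,0,-21],"fingers":1},{"xyz":[0,0,0],"delta_rot":[0,0,-28],"fingers":1},{"xyz":[0,0,0],"delta_rot":[0,0,-34],"fingers":1}])

```text
clock: 14.97
tcp_pos: [0.5628, -0.1489, 0.3111]
orientation: [-3.026, -0.841, 0.001]
contact_force: [0.2, 0.9, -0.8]
grip_width: 0.0293
```

```bash
python3 - <<'E'
from h import *
tgt([.635,-.075,.29],8.5)
E
```

```text
t 14.9667 tcp [ 0.563 -0.149  0.311] yaz -58.927668960469475 F [ 0.152  0.897 -0.827] w 0.029330060784059614 q [ 0.524  0.297 -0.466  1.659  0.14   1.22  -1.002]
xyz [10.    -2.604  2.107] rot [ -0.046   0.011 -67.428]
```

>>> jog_arm(rows=[{"xyz":[2,-0.5,0.4],"delta_rot":[0,0,-7],"fingers":1},{"xyz":[4,-1,0.8],"delta_rot":[0,0,-14],"fingers":1},{"xyz":[6,-1.6,1.3],"delta_rot":[0,0,-21],"fingers":1},{"xyz":[8,-2.1,1.7],"delta_rot":[0,0,-28],"fingers":1},{"xyz":[10,-2.6,2.1],"delta_rot":[0,0,-35],"fingers":1}])

```text
clock: 15.38
tcp_pos: [0.6349, -0.0745, 0.2896]
orientation: [-2.63, -1.717, 0.003]
contact_force: [-0.0, -0.8, -2.5]
grip_width: 0.0295
```

>>> jog_arm(rows=[{"xyz":[0,0,0],"delta_rot":[0,0,-7],"fingers":1},{"xyz":[0,0,0],"delta_rot":[0,0,-14],"fingers":1},{"xyz":[0,0,0],"delta_rot":[0,0,-21],"fingers":1},{"xyz":[0,0,0],"delta_rot":[0,0,-28],"fingers":1},{"xyz":[0,0,0],"delta_rot":[0,0,-32.4],"fingers":1}])

```text
clock: 15.8
tcp_pos: [0.6343, -0.0746, 0.2891]
orientation: [-2.04, -2.385, 0.004]
contact_force: [0.2, 0.3, -2.1]
grip_width: 0.0294
```

```bash
python3 look.py b12 hook_foot turn_bar; python3 - <<'E'
from h import *
tgt([.635,-.075,.24],8.5)
im=cv2.imread('pics/b12.png')
E
```

```text
hook_foot 0.97 [324.4 141.9] [ 0.627 -0.024  0.12 ]
turn_bar 0.69 [328.7  24.5] [0.616 0.07  0.16 ]
turn_bar 0.37 [324.6 295.3] [ 0.652 -0.178  0.16 ]
t 15.95 tcp [ 0.634 -0.075  0.289] yaz 8.469399430023941 F [ 0.377  0.024 -1.6  ] w 0.02889350108227775 q [ 0.517  0.46  -0.699  1.539  0.305  1.257 -0.079]
xyz [-0.047  0.066  4.925] rot [-0.188 -0.037 -0.031]
```

View pics/b12.png

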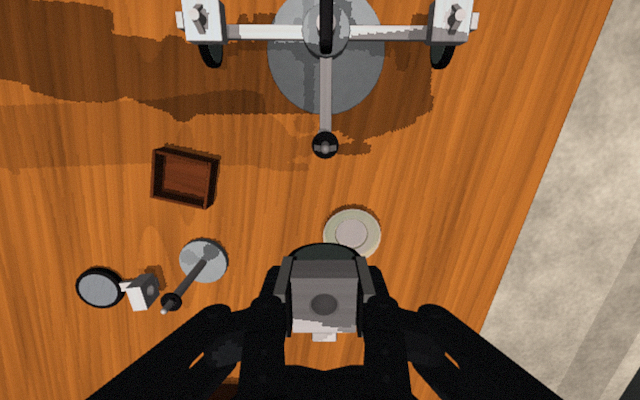

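```bash
python3 - <<'E'
from h import *
im=cv2.imread('pics/b12.png')
cv2.imwrite('pics/b12y.png',cv2.resize(im[60:170,285:365],None,fx=7,fy=5.4,interpolation=cv2.INTER_CUBIC))
i=imaging.camera_info('wrist');o=r.get_obs();M=R.from_rotvec(o['orientation']).as_matrix()
for z in(.024,.12,.14,.174): print(z,(proj(i,[.6275,-.0255,z])-np.array([285,60]))*[7,5.4])
print(i['xyz'],o['tcp_pos'])
E
```

```text
0.024 [273.156 406.667]
0.12 [272.046 449.569]
0.14 [271.726 461.95 ]
0.174 [271.072 487.251]
[0.623 0.008 0.43 ] [ 0.634 -0.075  0.289]
```

View pics/b12y.png

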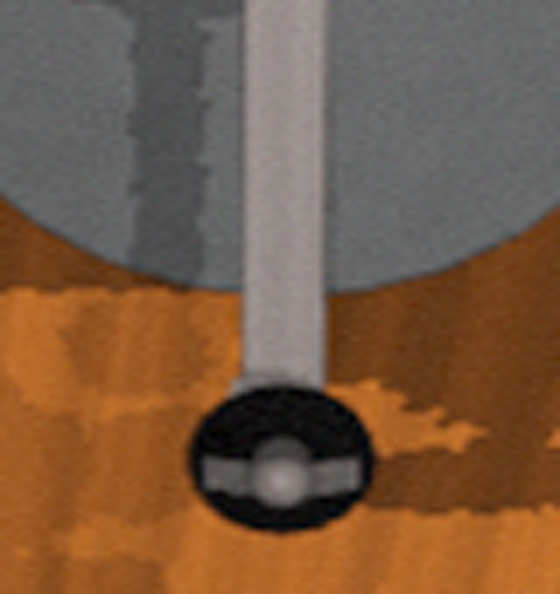

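```bash
python3 - <<'E'
from h import *
inf={c:imaging.camera_info(c) for c in ['side','top']}
ims=[imaging.grab_frame(c) for c in inf]
def z(im,x,y,w,h,s): return cv2.resize(im[y:y+h,x:x+w],None,fx=s,fy=s,interpolation=cv2.INTER_CUBIC)
cv2.imwrite('pics/d3.png',np.hstack([z(ims[0],225,185,80,80,5),z(ims[1],240,150,60,60,400/60)]))
for c in inf:
    for d in imaging.tip_of(c,'hook_foot')[:2]: print(c,d['conf'],d['position'],onz(inf[c],d['position'],.12))
E
```

```text
side 0.69 [261.2, 228.3] [ 0.63  -0.017  0.12 ]
top 0.67 [275.3, 187.2] [ 0.628 -0.036  0.12 ]
```

View pics/d3.png

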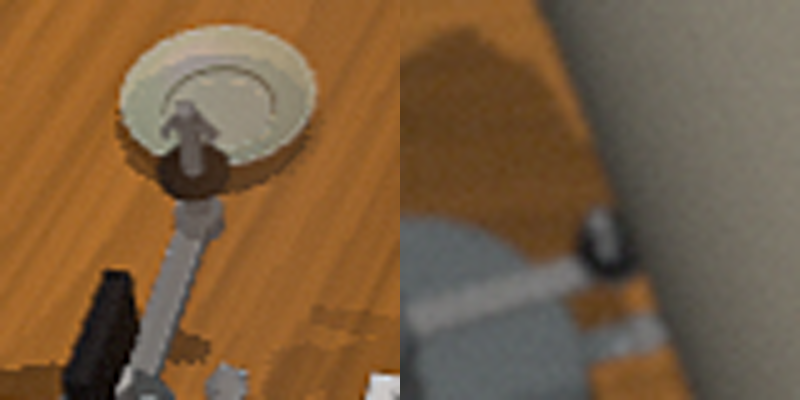

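```bash
python3 - <<'E'
from h import *
from scipy.optimize import least_squares
w=imaging.camera_info('wrist');S=imaging.camera_info('side');T=imaging.camera_info('top')
def inf(n):
    v=np.load(f'pics/{n}.npy');return dict(camera_matrix=w['camera_matrix'],xyz=v[:3],attitude=v[3:])
W12=inf('b12');W7=inf('b7')
obs=[('s_tip',S,(262.4,205.6),.032),('s_seat',S,(263.6,219),0),('w12tip',W12,(285+281/7,60+478/5.4),.032),('w12seat',W12,(285+281/7,60+457/5.4),0),
('w7seat',W7,(210,164.25),0),('w7tip',W7,(197.5,171.25),.032),('ttip',T,(270.2,182.3),.032),('tseat',T,(270.7,186.8),0)]
def solve(names):
    O=[o for o in obs if o[0] in names]
    f=lambda p:np.concatenate([proj(o[1],[p[0],p[1],p[2]+o[3]])-np.array(o[2]) for o in O])
    s=least_squares(f,[.628,-.025,.14]);print(s.x,np.round(s.fun,1))
solve(['s_tip','s_seat','w12tip','w12seat'])
solve(['w7seat','w7tip','w12tip','w12seat'])
solve([o[0] for o in obs])
E
```

```text
[ 0.628 -0.024  0.141] [-1.   0.8 -0.7 -0.5 -0.4  0.4 -0.4 -0. ]
[ 0.627 -0.025  0.137] [-0.7  0.1 -0.7 -0.2 -1.   0.1  0.1 -1.4]
[ 0.627 -0.025  0.139] [-0.6  1.3 -0.3 -0.1 -0.9  0.9 -0.8  0.5 -1.1  0.2 -0.1 -1.2 -1.2  0.7
 -0.3 -0.4]
```

```bash
python3 - <<'E'
from h import *
tgt([.6285,-.025,.19],8.5)
E
```

```text
t 16.15 tcp [ 0.635 -0.074  0.29 ] yaz 8.569120247000228 F [ 0.497  0.545 -1.36 ] w 0.029277020016725178 q [ 0.516  0.46  -0.699  1.539  0.305  1.257 -0.077]
xyz [4.982 0.137 9.963] rot [-0.134 -0.008  0.069]
```

>>> jog_arm(rows=[{"xyz":[1.5,0,0.5],"delta_rot":[-0.1,0,0],"fingers":1},{"xyz":[3.5,0.1,2],"delta_rot":[-0.1,0,0],"fingers":1},{"xyz":[5,0.1,4.5],"delta_rot":[-0.1,0,0],"fingers":1},{"xyz":[5,0.1,7],"delta_rot":[-0.1,0,0],"fingers":1},{"xyz":[5,0.1,9],"delta_rot":[-0.1,0,0],"fingers":1}])

```text
clock: 16.57
tcp_pos: [0.6275, -0.0233, 0.1984]
orientation: [-2.047, -2.382, 0.001]
contact_force: [0.6, -1.0, -1.8]
grip_width: 0.0292
```

```bash
python3 look.py b13; python3 - <<'E'
from h import *
tgt([.6285,-.025,.19],8.5)
inf={c:imaging.camera_info(c) for c in ['side','top']}
ims=[imaging.grab_frame(c) for c in inf]
def z(im,x,y,w,h,s): return cv2.resize(im[y:y+h,x:x+w],None,fx=s,fy=s,interpolation=cv2.INTER_CUBIC)
cv2.imwrite('pics/d4.png',np.hstack([z(ims[0],225,185,80,80,5),z(cv2.imread('pics/b13.png'),240,200,160,160,2.5)]))
E
```

```text
t 16.6167 tcp [ 0.625 -0.025  0.194] yaz 8.571360934357948 F [-0.702 -0.356 -4.912] w 0.02915293370320984 q [ 0.434  0.525 -0.684  1.674  0.366  1.082 -0.211]
xyz [-0.077  0.316  0.409] rot [-0.425 -0.048  0.071]
```

View pics/d4.png

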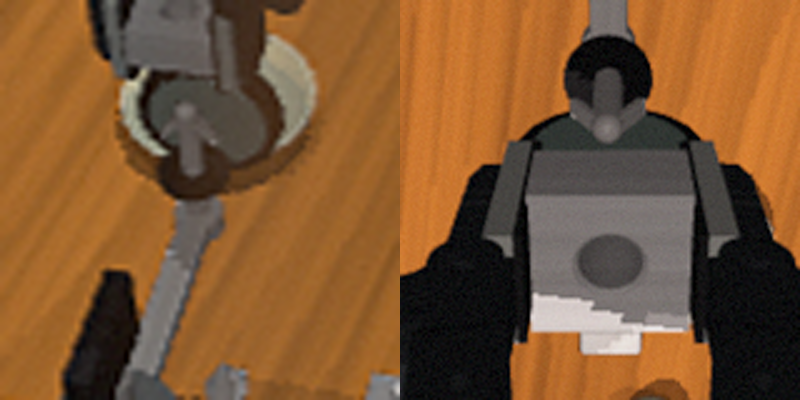

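>>> jog_arm(rows=[{"xyz":[0,0.15,0.3],"delta_rot":[-0.4,0,0],"fingers":1},{"xyz":[0,0.25,0.6],"delta_rot":[-0.4,0,0],"fingers":1},{"xyz":[0,0.25,0.6],"delta_rot":[-0.4,0,0],"fingers":1},{"xyz":[0,0.25,0.6],"delta_rot":[-0.4,0,0],"fingers":1},{"xyz":[0,0.25,0.6],"delta_rot":[-0.4,0,0],"fingers":1}])

```text
clock: 17.13
tcp_pos: [0.6299, -0.0249, 0.1932]
orientation: [2.049, 2.378, 0.005]
contact_force: [0.9, -0.5, -1.5]
grip_width: 0.0293
```

```bash
python3 look.py b14; python3 - <<'E'
from h import *
tgt([.6285,-.025,.16],8.5)
def z(im,x,y,w,h,s): return cv2.resize(im[y:y+h,x:x+w],None,fx=s,fy=s,interpolation=cv2.INTER_CUBIC)
cv2.imwrite('pics/b14y.png',z(cv2.imread('pics/b14.png'),260,190,130,140,4))
E
```

```text
t 17.1833 tcp [ 0.63  -0.025  0.193] yaz 8.50788819014965 F [-0.315  0.925 -1.732] w 0.029321688507260323 q [ 0.434  0.528 -0.683  1.673  0.37   1.07  -0.213]
xyz [-0.001 -0.15   3.303] rot [ 0.23  -0.017  0.008]
```

View pics/b14y.png

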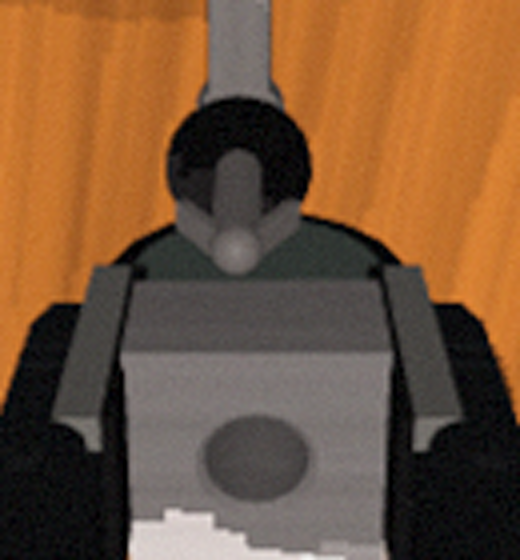

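```bash
python3 - <<'E'
from h import *
i=imaging.camera_info('wrist')
o=r.get_obs();M=R.from_rotvec(o['orientation']).as_matrix()
for z in(.165,.173,.181): print(onz(i,(260+236/4,190+250/4),z))
for z in(.139,): print(onz(i,(260+238/4,190+165/4),z))
print('hole',onz(i,(260+257/4,190+458/4),o['tcp_pos'][2]+.0282),o['tcp_pos'])
E
```

```text
[ 0.628 -0.028  0.165]
[ 0.628 -0.024  0.173]
[ 0.627 -0.02   0.181]
[ 0.628 -0.024  0.139]
hole [ 0.631 -0.025  0.221] [ 0.63  -0.025  0.193]
```

```bash
python3 - <<'E'
from h import *
tgt([.627,-.0247,.168],8.5)
E
```

```text
t 17.1833 tcp [ 0.63  -0.025  0.193] yaz 8.50788819014965 F [-0.315  0.925 -1.732] w 0.029321688507260323 q [ 0.434  0.528 -0.683  1.673  0.37   1.07  -0.213]
xyz [ 0.051 -0.291  2.503] rot [ 0.23  -0.017  0.008]
```

>>> jog_arm(rows=[{"xyz":[0,-0.15,0.5],"delta_rot":[0.1,0,0],"fingers":1},{"xyz":[0,-0.25,1],"delta_rot":[0.1,0,0],"fingers":1},{"xyz":[0,-0.25,1.6],"delta_rot":[0.1,0,0],"fingers":1},{"xyz":[0,-0.25,2],"delta_rot":[0.1,0,0],"fingers":1},{"xyz":[0,-0.25,2],"delta_rot":[0.1,0,0],"fingers":1}])

```text
clock: 17.6
tcp_pos: [0.6266, -0.0253, 0.1715]
orientation: [-2.05, -2.38, -0.001]
contact_force: [0.8, -0.4, -1.6]
grip_width: 0.0297
```

```bash
python3 look.py b15; python3 - <<'E'
from h import *
tgt([.627,-.0247,.16],8.5)
def z(im,x,y,w,h,s): return cv2.resize(im[y:y+h,x:x+w],None,fx=s,fy=s,interpolation=cv2.INTER_CUBIC)
im=imaging.grab_frame('side')
cv2.imwrite('pics/d5.png',np.hstack([z(im,225,185,80,80,5),z(cv2.imread('pics/b15.png'),260,190,130,130,400/130)]))
E
```

```text
t 17.65 tcp [ 0.627 -0.025  0.172] yaz 8.506309709583363 F [ 0.138  0.582 -1.486] w 0.029384404080734956 q [ 0.429  0.546 -0.674  1.696  0.386  1.035 -0.226]
xyz [0.055 0.012 1.209] rot [ 0.041 -0.034  0.006]
```

View pics/d5.png

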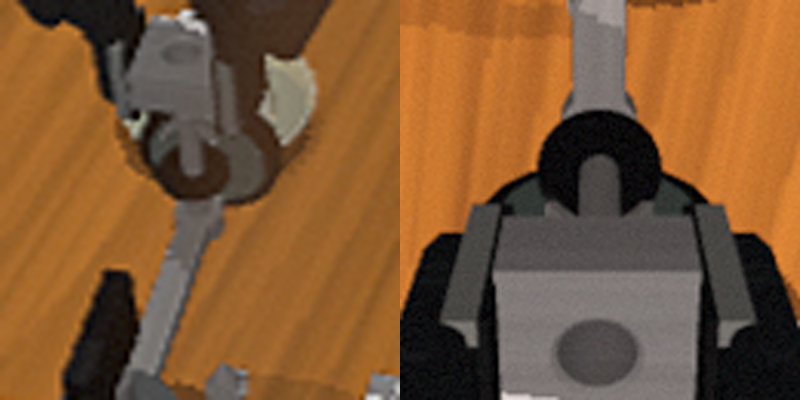

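>>> jog_arm(rows=[{"xyz":[0,0,0.2],"delta_rot":[0,0,0],"fingers":1},{"xyz":[0,0,0.5],"delta_rot":[0,0,0],"fingers":1},{"xyz":[0,0,0.8],"delta_rot":[0,0,0],"fingers":1},{"xyz":[0,0,1.1],"delta_rot":[0,0,0],"fingers":1},{"xyz":[0,0,1.2],"delta_rot":[0,0,0],"fingers":1}])

```text
clock: 18.12
tcp_pos: [0.627, -0.0251, 0.16]
orientation: [-2.05, -2.38, -0.002]
contact_force: [-0.2, 0.3, -0.9]
grip_width: 0.0295
```

>>> jog_arm(rows=[{"xyz":[0,0,0.1],"delta_rot":[0,0,0],"fingers":1},{"xyz":[0,0,0.3],"delta_rot":[0,0,0],"fingers":1},{"xyz":[0,0,0.5],"delta_rot":[0,0,0],"fingers":1},{"xyz":[0,0,0.6],"delta_rot":[0,0,0],"fingers":1},{"xyz":[0,0,0.6],"delta_rot":[0,0,0],"fingers":1}])

```text
clock: 18.53
tcp_pos: [0.6272, -0.0244, 0.1542]
orientation: [-2.05, -2.381, -0.003]
contact_force: [0.3, 2.7, 0.6]
grip_width: 0.0291
```

```bash
python3 look.py b16; python3 - <<'E'
from h import *
tgt([.627,-.0247,.16],8.5)
def z(im,x,y,w,h,s): return cv2.resize(im[y:y+h,x:x+w],None,fx=s,fy=s,interpolation=cv2.INTER_CUBIC)
im=imaging.grab_frame('side')
cv2.imwrite('pics/d6.png',np.hstack([z(im,225,185,80,80,5),z(cv2.imread('pics/b16.png'),260,190,130,130,400/130)]))
E
```

```text
t 18.5833 tcp [ 0.627 -0.024  0.154] yaz 8.545090322600164 F [-0.371  2.204  0.722] w 0.029390634675183467 q [ 0.421  0.566 -0.666  1.711  0.402  1.004 -0.239]
xyz [-0.026 -0.019 -0.583] rot [ 0.078 -0.078  0.045]
```

View pics/d6.png

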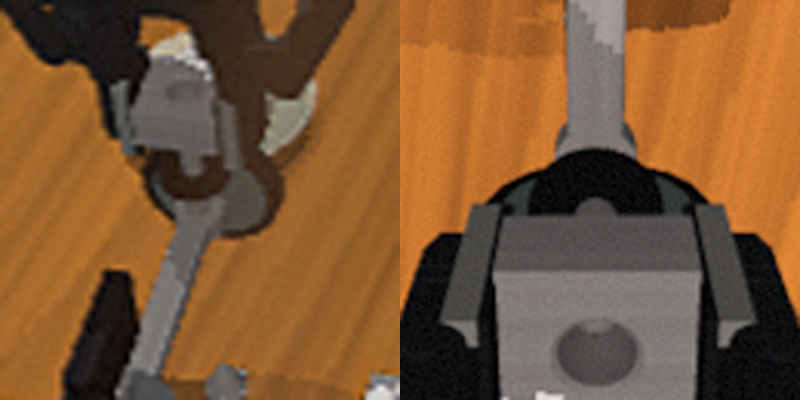

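>>> jog_arm(rows=[{"xyz":[0.05,0,0],"delta_rot":[0,0,0],"fingers":1},{"xyz":[0.1,0,0],"delta_rot":[0,0,0],"fingers":1},{"xyz":[0.12,0,0],"delta_rot":[0,0,0],"fingers":1},{"xyz":[0.12,0,0],"delta_rot":[0,0,0],"fingers":1},{"xyz":[0.12,0,0],"delta_rot":[0,0,0],"fingers":1}])

```text
clock: 19.05
tcp_pos: [0.627, -0.0237, 0.1542]
orientation: [2.05, 2.38, 0.003]
contact_force: [-0.6, 0.5, 1.5]
grip_width: 0.0295
```

```bash
python3 - <<'E'
from h import *
i=imaging.camera_info('wrist')
for z in(.165,.173,.181): print(onz(i,(324,295.6),z))
for k in range(3): 
    imaging.grab_frame('wrist');o=r.get_obs();print(o['tcp_pos'],o['contact_force'],o['moment'])
E
```

```text
[ 0.629 -0.031  0.165]
[ 0.628 -0.025  0.173]
[ 0.627 -0.02   0.181]
[ 0.627 -0.024  0.154] [ 0.054 -0.554  0.7  ] [-0.022  0.058 -0.015]
[ 0.627 -0.024  0.154] [-0.576 -0.64   1.749] [-0.1    0.056  0.01 ]
[ 0.627 -0.024  0.154] [ 0.229 -0.51  -0.09 ] [-0.089  0.089  0.013]
```

>>> jog_arm(rows=[{"xyz":[0,0,0.15],"delta_rot":[0,0,0],"fingers":1},{"xyz":[0,0,0.3],"delta_rot":[0,0,0],"fingers":1},{"xyz":[0,0,0.45],"delta_rot":[0,0,0],"fingers":1},{"xyz":[0,0,0.6],"delta_rot":[0,0,0],"fingers":1},{"xyz":[0,0,0.7],"delta_rot":[0,0,0],"fingers":1}])

```text
clock: 19.62
tcp_pos: [0.6269, -0.0232, 0.1469]
orientation: [-2.05, -2.381, -0.003]
contact_force: [-0.5, 1.8, 1.6]
grip_width: 0.0297
```

>>> jog_arm(rows=[{"xyz":[0,0,0.15],"delta_rot":[0,0,0],"fingers":1},{"xyz":[0,0,0.3],"delta_rot":[0,0,0],"fingers":1},{"xyz":[0,0,0.45],"delta_rot":[0,0,0],"fingers":1},{"xyz":[0,0,0.6],"delta_rot":[0,0,0],"fingers":1},{"xyz":[0,0,0.7],"delta_rot":[0,0,0],"fingers":1}])

```text
clock: 20.03
tcp_pos: [0.6267, -0.0231, 0.1395]
orientation: [-2.049, -2.38, -0.003]
contact_force: [-0.4, 1.4, -0.2]
grip_width: 0.0295
```

```bash
python3 - <<'E'
from h import *
for k in range(2): 
    imaging.grab_frame('wrist');o=r.get_obs();print(o['tcp_pos'],o['contact_force'],o['moment'])
E
```

```text
[ 0.627 -0.023  0.139] [ 0.317  1.09  -1.2  ] [0.348 0.039 0.011]
[ 0.627 -0.023  0.139] [-0.066  1.433 -1.73 ] [ 0.289  0.016 -0.01 ]
```

```bash
python3 look.py b17; python3 - <<'E'
from h import *
def z(im,x,y,w,h,s): return cv2.resize(im[y:y+h,x:x+w],None,fx=s,fy=s,interpolation=cv2.INTER_CUBIC)
im=imaging.grab_frame('side')
cv2.imwrite('pics/d7.png',np.hstack([z(im,225,185,80,80,5),z(cv2.imread('pics/b17.png'),260,210,130,130,400/130)]))
E
```

```text
(no output)
```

View pics/d7.png

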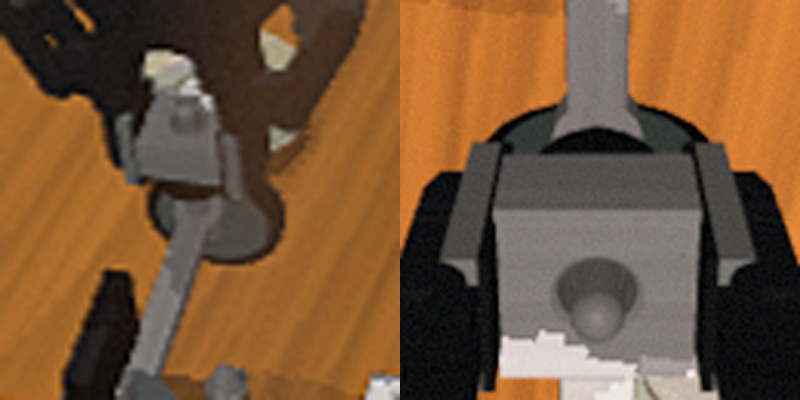

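>>> jog_arm(rows=[{"xyz":[0.03,0,0.15],"delta_rot":[0,0,0],"fingers":1},{"xyz":[0.05,0,0.3],"delta_rot":[0,0,0],"fingers":1},{"xyz":[0.05,0,0.45],"delta_rot":[0,0,0],"fingers":1},{"xyz":[0.05,0,0.6],"delta_rot":[0,0,0],"fingers":1},{"xyz":[0.05,0,0.7],"delta_rot":[0,0,0],"fingers":1}])

```text
clock: 20.65
tcp_pos: [0.6266, -0.0228, 0.1323]
orientation: [-2.049, -2.38, -0.002]
contact_force: [0.2, -0.4, 0.1]
grip_width: 0.0291
```

>>> jog_arm(rows=[{"xyz":[0,0,0.1],"delta_rot":[0,0,0],"fingers":1},{"xyz":[0,0,0.2],"delta_rot":[0,0,0],"fingers":1},{"xyz":[0,0,0.3],"delta_rot":[0,0,0],"fingers":1},{"xyz":[0,0,0.35],"delta_rot":[0,0,0],"fingers":1},{"xyz":[0,0,0.35],"delta_rot":[0,0,0],"fingers":1}])

```text
clock: 21.07
tcp_pos: [0.6266, -0.0229, 0.1289]
orientation: [-2.049, -2.38, -0.002]
contact_force: [-0.1, 0.5, 2.5]
grip_width: 0.0293
```

```bash
python3 look.py b18; python3 - <<'E'
from h import *
def z(im,x,y,w,h,s): return cv2.resize(im[y:y+h,x:x+w],None,fx=s,fy=s,interpolation=cv2.INTER_CUBIC)
im=imaging.grab_frame('side')
cv2.imwrite('pics/d8.png',np.hstack([z(im,225,185,80,80,5),z(cv2.imread('pics/b18.png'),260,210,130,130,400/130)]))
o=r.get_obs();print(o['tcp_pos'],o['contact_force'],o['moment'])
E
```

```text
[ 0.627 -0.023  0.129] [-1.025 -0.361  0.388] [0.03  0.05  0.032]
```

View pics/d8.png

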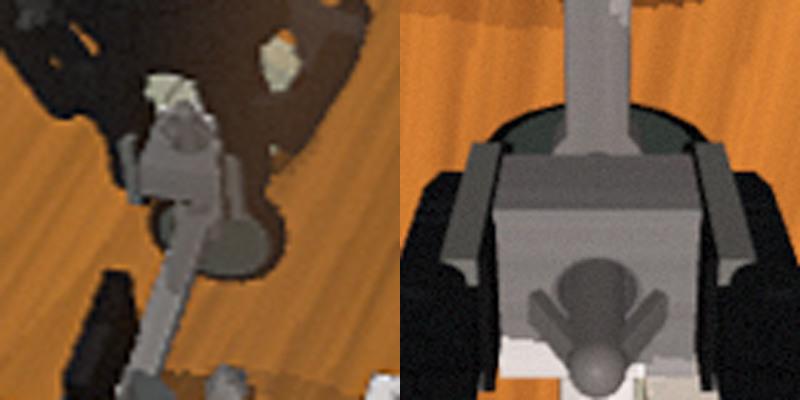

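>>> jog_arm(rows=[{"xyz":[0,0,0.05],"delta_rot":[0,0,0],"fingers":1},{"xyz":[0,0,0.1],"delta_rot":[0,0,0],"fingers":1},{"xyz":[0,0,0.15],"delta_rot":[0,0,0],"fingers":1},{"xyz":[0,0,0.2],"delta_rot":[0,0,0],"fingers":1},{"xyz":[0,0,0.2],"delta_rot":[0,0,0],"fingers":1}])

```text
clock: 21.58
tcp_pos: [0.6268, -0.0228, 0.1272]
orientation: [-2.05, -2.38, -0.002]
contact_force: [-1.4, 0.7, 4.6]
grip_width: 0.0297
```

```bash
python3 look.py b19; python3 - <<'E'
from h import *
for k in range(3): 
    imaging.grab_frame('wrist');o=r.get_obs();print(o['tcp_pos'],o['contact_force'],o['moment'])
E
```

```text
[ 0.627 -0.023  0.127] [-0.943  0.093  4.523] [0.014 0.225 0.016]
[ 0.627 -0.023  0.127] [-0.834  0.944  3.96 ] [0.035 0.233 0.021]
[ 0.627 -0.023  0.127] [-0.232 -0.279  4.851] [ 0.029  0.23  -0.013]
```

>>> jog_arm(rows=[{"xyz":[0,0,0.05],"delta_rot":[0,0,0],"fingers":1},{"xyz":[0,0,0.1],"delta_rot":[0,0,0],"fingers":1},{"xyz":[0,0,0.15],"delta_rot":[0,0,0],"fingers":1},{"xyz":[0,0,0.15],"delta_rot":[0,0,0],"fingers":1},{"xyz":[0,0,0.15],"delta_rot":[0,0,0],"fingers":1}])

```text
clock: 22.2
tcp_pos: [0.6273, -0.0228, 0.1262]
orientation: [2.05, 2.38, 0.004]
contact_force: [-2.1, -0.3, 6.9]
grip_width: 0.0295
```

```bash
python3 look.py b20; python3 - <<'E'
from h import *
o=r.get_obs();print(o['tcp_pos'],o['contact_force'],o['moment'])
cv2.imwrite('pics/b20y.png',cv2.resize(cv2.imread('pics/b20.png')[210:360,250:400],None,fx=4,fy=4,interpolation=cv2.INTER_CUBIC))
E
```

```text
[ 0.627 -0.023  0.126] [-1.771  0.251  7.101] [-0.063  0.331  0.006]
```

View pics/b20y.png

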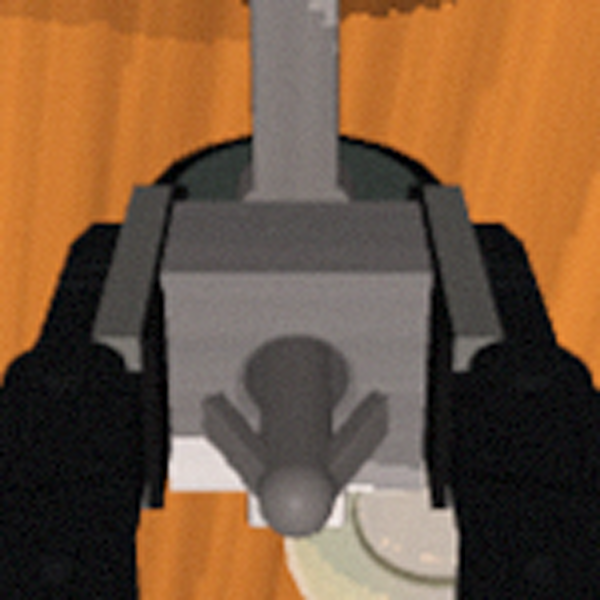

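>>> jog_arm(rows=[{"xyz":[0,0,-0.1],"delta_rot":[0,0,0],"fingers":1},{"xyz":[0,0,-0.2],"delta_rot":[0,0,0],"fingers":1},{"xyz":[0,0,-0.3],"delta_rot":[0,0,0],"fingers":1},{"xyz":[0,0,-0.33],"delta_rot":[0,0,0],"fingers":1},{"xyz":[0,0,-0.33],"delta_rot":[0,0,0],"fingers":1}])

```text
clock: 22.67
tcp_pos: [0.6272, -0.0229, 0.1292]
orientation: [2.05, 2.38, 0.004]
contact_force: [0.9, 0.5, 0.6]
grip_width: 0.0295
```

```bash
python3 - <<'E'
from h import *
for k in range(2): 
    imaging.grab_frame('wrist');o=r.get_obs();print(o['tcp_pos'],o['contact_force'],o['moment'])
tgt([.627,-.023,.2],8.5)
E
```

```text
[ 0.627 -0.023  0.129] [-0.04   0.965  0.534] [ 0.091 -0.113  0.005]
[ 0.627 -0.023  0.129] [0.867 1.085 1.182] [ 0.012 -0.131  0.015]
t 22.7667 tcp [ 0.627 -0.023  0.129] yaz 8.53623856201989 F [0.867 1.085 1.182] w 0.02921739987270166 q [ 0.408  0.593 -0.652  1.73   0.425  0.962 -0.26 ]
xyz [-0.002 -0.008 -7.079] rot [ 0.102 -0.068  0.036]
```

>>> jog_arm(rows=[{"xyz":[0,0,0],"delta_rot":[0,0,0],"fingers":0.62},{"xyz":[0,0,0],"delta_rot":[0,0,0],"fingers":0.55},{"xyz":[0,0,0],"delta_rot":[0,0,0],"fingers":0.45},{"xyz":[0,0,0],"delta_rot":[0,0,0],"fingers":0.4},{"xyz":[0,0,0],"delta_rot":[0,0,0],"fingers":0.4}])

```text
clock: 23.18
tcp_pos: [0.6271, -0.0229, 0.1291]
orientation: [2.05, 2.381, 0.003]
contact_force: [0.6, -0.5, 0.5]
grip_width: 0.0515
```

```bash
python3 look.py b21; python3 - <<'E'
from h import *
tgt([.627,-.023,.2],8.5)
cv2.imwrite('pics/b21y.png',cv2.resize(cv2.imread('pics/b21.png')[200:380,225:425],None,fx=3,fy=3,interpolation=cv2.INTER_CUBIC))
E
```

```text
t 23.2333 tcp [ 0.627 -0.023  0.129] yaz 8.535434549130096 F [-0.286 -0.362 -0.568] w 0.05090583541575776 q [ 0.408  0.593 -0.652  1.73   0.425  0.962 -0.26 ]
xyz [ 0.    -0.001 -7.083] rot [ 0.092 -0.066  0.035]
```

View pics/b21y.png

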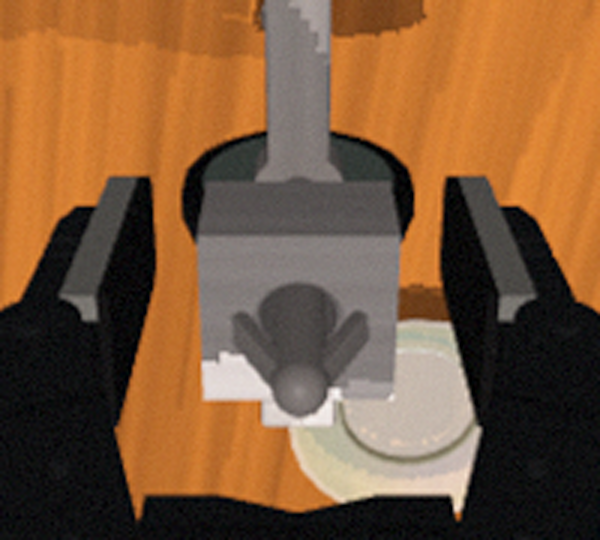

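Fingers are clear on both sides (inner faces at cols ~150 and ~445), the collar sits square, both barbs are out. Rising straight up, then away to look.

>>> jog_arm(rows=[{"xyz":[0,0,-1],"delta_rot":[0,0,0],"fingers":0.4},{"xyz":[0,0,-3],"delta_rot":[0,0,0],"fingers":0.4},{"xyz":[0,0,-6],"delta_rot":[0,0,0],"fingers":0.4},{"xyz":[0,0,-10],"delta_rot":[0,0,0],"fingers":0.4},{"xyz":[0,0,-14],"delta_rot":[0,0,0],"fingers":0.3}])

```text
clock: 23.65
tcp_pos: [0.6262, -0.023, 0.2708]
orientation: [-2.049, -2.38, -0.002]
contact_force: [1.2, -0.1, -0.1]
grip_width: 0.0595
```

>>> jog_arm(rows=[{"xyz":[-3,-1,-2],"delta_rot":[0,0,7],"fingers":0},{"xyz":[-6,-2,-4],"delta_rot":[0,0,14],"fingers":0},{"xyz":[-9,-4,-5],"delta_rot":[0,0,21],"fingers":0},{"xyz":[-12,-6,-5],"delta_rot":[0,0,28],"fingers":0},{"xyz":[-14,-8,-5],"delta_rot":[0,0,35],"fingers":0}])

```text
clock: 24.07
tcp_pos: [0.5674, -0.1768, 0.3224]
orientation: [2.677, 1.643, 0.003]
contact_force: [-1.0, -0.6, -1.0]
grip_width: 0.0853
```

>>> jog_arm(rows=[{"xyz":[0,0,0],"delta_rot":[0,0,7],"fingers":0},{"xyz":[0,0,0],"delta_rot":[0,0,14],"fingers":0},{"xyz":[0,0,0],"delta_rot":[0,0,21],"fingers":0},{"xyz":[0,0,0],"delta_rot":[0,0,28],"fingers":0},{"xyz":[0,0,0],"delta_rot":[0,0,35],"fingers":0}])

```text
clock: 24.48
tcp_pos: [0.5674, -0.1766, 0.3234]
orientation: [3.049, 0.753, 0.005]
contact_force: [-0.1, 0.2, 0.1]
grip_width: 0.0856
```

>>> jog_arm(rows=[{"xyz":[0,0,0],"delta_rot":[0,0,7],"fingers":0},{"xyz":[0,0,0],"delta_rot":[0,0,14],"fingers":0},{"xyz":[0,0,0],"delta_rot":[0,0,21],"fingers":0},{"xyz":[0,0,0],"delta_rot":[0,0,28],"fingers":0},{"xyz":[0,0,0],"delta_rot":[0,0,35],"fingers":0}])

```text
clock: 24.9
tcp_pos: [0.5673, -0.1762, 0.3243]
orientation: [-3.134, 0.207, -0.006]
contact_force: [-0.2, -0.2, -0.9]
grip_width: 0.0856
```

```bash
python3 look.py b22 hook_foot pointer_tip loupe_collar turn_bar; python3 - <<'E'
from h import *
tgt([.627,-.1,.2],8.5)
ims={c:imaging.grab_frame(c) for c in('side','top')}
def z(im,x,y,w,h,s): return cv2.resize(im[y:y+h,x:x+w],None,fx=s,fy=s,interpolation=cv2.INTER_CUBIC)
cv2.imwrite('pics/d9.png',np.hstack([z(ims['side'],170,180,160,160,2.5),z(ims['top'],180,140,120,120,400/120)]))
E
```

```text
pointer_tip 0.7 [214.9 144.5] [ 0.624 -0.023  0.024]
pointer_tip 0.44 [393.7  69.2] [ 0.69  -0.287  0.024]
loupe_collar 0.96 [413.7 271.2] [ 0.437 -0.277  0.123]
loupe_collar 0.76 [437.9 137.9] [ 0.604 -0.31   0.123]
loupe_collar 0.74 [172.7 155.3] [ 0.624 -0.009  0.123]
turn_bar 0.92 [ 78.6 184.5] [0.61  0.079 0.16 ]
t 25.15 tcp [ 0.567 -0.176  0.324] yaz -97.03472226330746 F [-0.325 -0.174  0.499] w 0.08542103380381962 q [ 0.49   0.296 -0.371  1.622  0.111  1.241 -1.595]
xyz [ 4.935 -8.301 12.401] rot [   0.172   -0.174 -105.535]
```

View pics/b22.png

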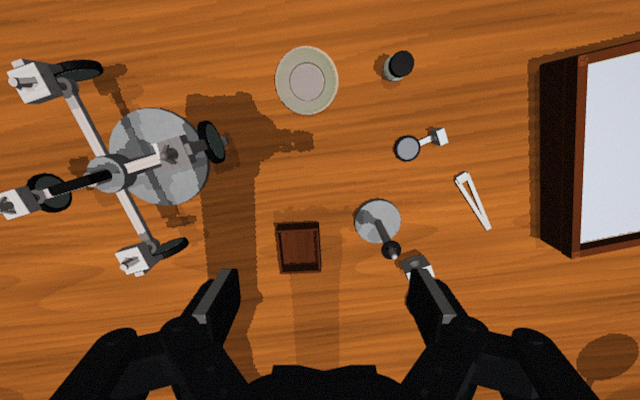

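View pics/d9.png

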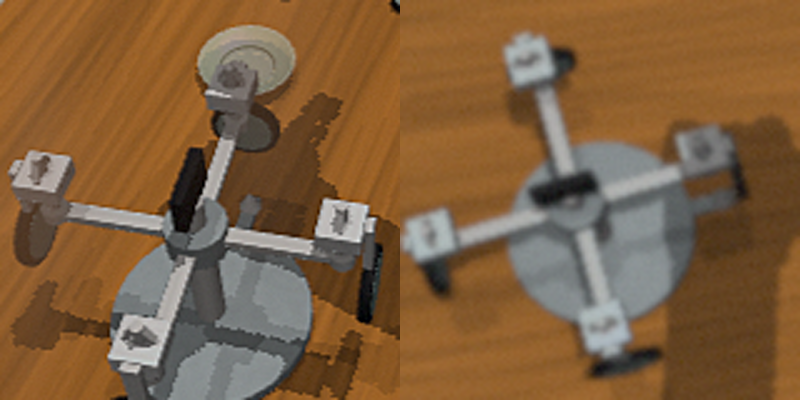

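```bash
python3 - <<'E'
from h import *
ims={c:imaging.grab_frame(c) for c in('side','top')}
cv2.imwrite('pics/e_top.png',ims['top']);cv2.imwrite('pics/e_side.png',ims['side'])
def z(im,x,y,w,h,s): return cv2.resize(im[y:y+h,x:x+w],None,fx=s,fy=s,interpolation=cv2.INTER_CUBIC)
cv2.imwrite('pics/d10.png',z(ims['top'],180,140,120,100,6.6))
a0=cv2.imread('pics/a_top.png');cv2.imwrite('pics/d11.png',z(a0,180,140,120,100,6.6))
E
```

```text
(no output)
```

View pics/d10.png

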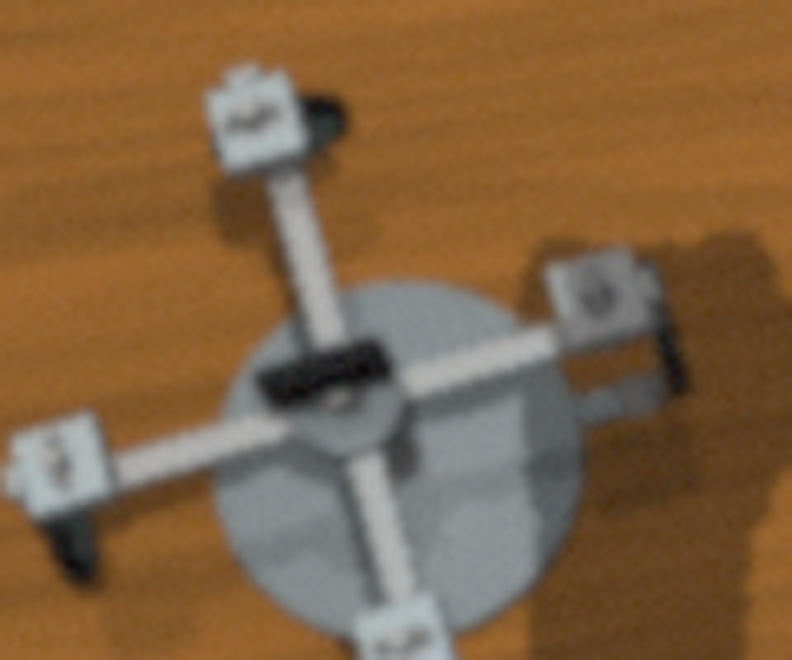

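View pics/d11.png

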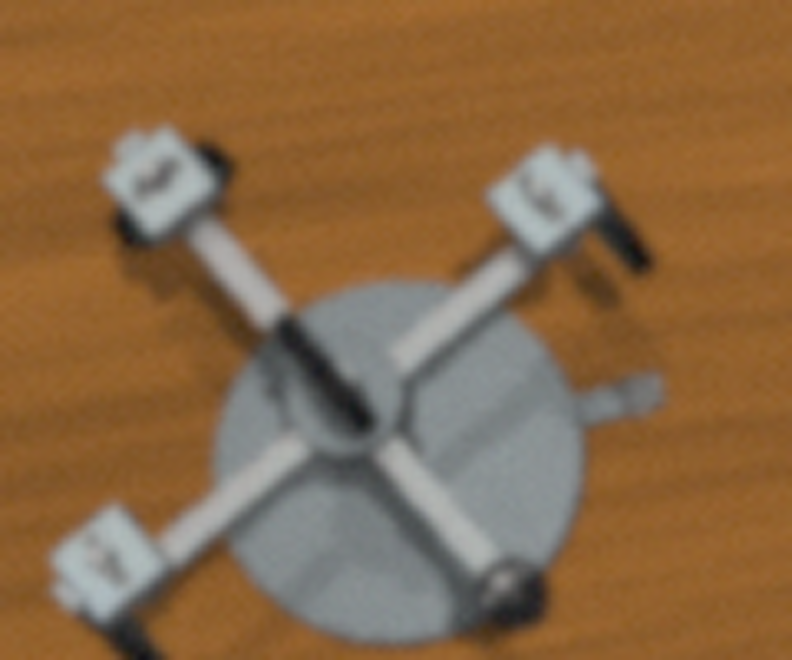

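```bash
python3 - <<'E'
from h import *
t=imaging.camera_info('top')
a=lambda v:np.degrees(np.arctan2(v[1],v[0]))
P=lambda x,y,z:onz(t,(180+x/6.6,140+y/6.6),z)[:2]
print('arm',a(P(555,340,.12)-P(115,478,.12)),'cross',a(P(395,600,.12)-P(285,175,.12))-90+180)
print('collars',a(P(600,300,.152)-P(60,465,.152)))
# disc fit, both images
E=[(213,465),(583,465),(398,281),(270,330),(535,330),(395,640),(540,585),(250,580)]
Q=np.array([P(*e,.016) for e in E]);A=np.c_[2*Q,np.ones(len(Q))];s=np.linalg.lstsq(A,(Q**2).sum(1),rcond=None)[0]
c=s[:2];print('disc',c,np.sqrt(s[2]+c@c))
for p in((650,390),(640,393),(655,388)): q=P(*p,.022);print('ptr',q,a(q-c),np.linalg.norm(q-c))
print('ptrbar',a(P(650,392,.016)-P(585,408,.016)))
# arms crossing point
def X(p1,p2,p3,p4):
    A=np.c_[p2-p1,-(p4-p3)];k=np.linalg.solve(A,p3-p1);return p1+k[0]*(p2-p1)
print('axis',X(P(555,340,.12),P(115,478,.12),P(395,600,.12),P(285,175,.12)))
E
```

```text
arm -80.62909849339223 cross -82.29823386865968
collars -81.03672558835092
disc [0.609 0.07 ] 0.07515168468123219
ptr [ 0.621 -0.034] -83.58000528919571 0.10455195425317527
ptr [ 0.62 -0.03] -83.6683325962148 0.10036951683761816
ptr [ 0.621 -0.036] -83.43103098605408 0.10669422341058055
ptrbar -84.42284086362328
axis [0.609 0.073]
```

```bash
python3 - <<'E'
from h import *
b7=cv2.imread('pics/b7.png');b8=cv2.imread('pics/b8.png')
cv2.imwrite('pics/f7.png',cv2.resize(b7[110:240,125:265],None,fx=5.5,fy=4.6,interpolation=cv2.INTER_CUBIC))
cv2.imwrite('pics/f8.png',cv2.resize(b8[195:345,0:160],None,fx=5,fy=4,interpolation=cv2.INTER_CUBIC))
E
```

```text
(no output)
```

View pics/f7.png

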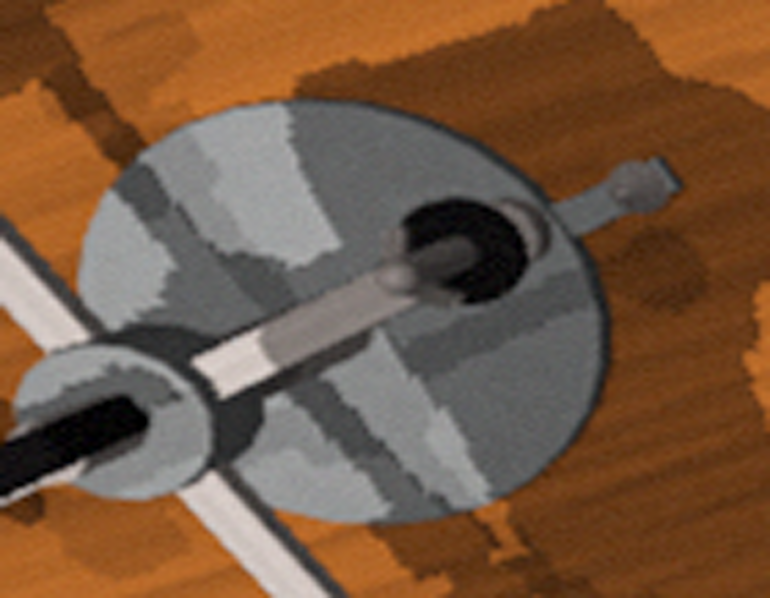

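View pics/f8.png

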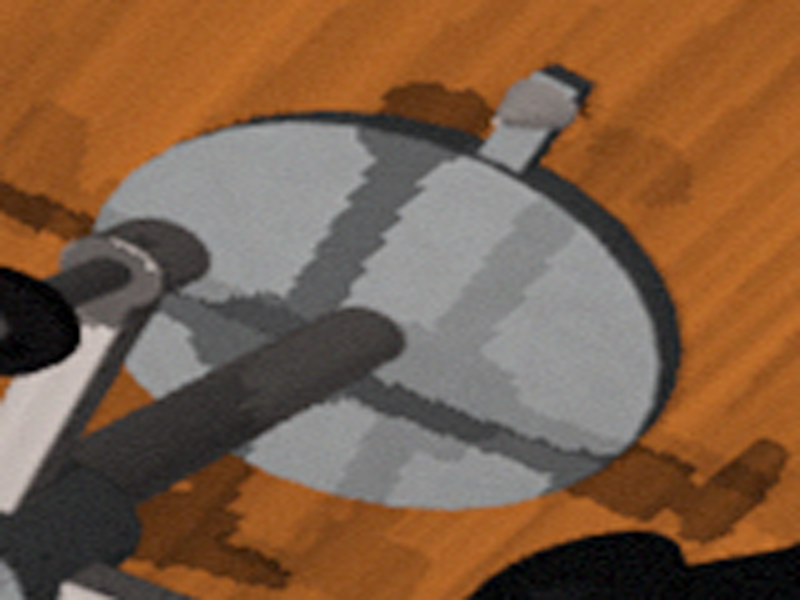

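```bash
python3 - <<'E'
from h import *
w=imaging.camera_info('wrist');a=lambda v:np.degrees(np.arctan2(v[1],v[0]))
def inf(n):
    v=np.load(f'pics/{n}.npy');return dict(camera_matrix=w['camera_matrix'],xyz=v[:3],attitude=v[3:])
i8=inf('b8');i7=inf('b7')
P8=lambda x,y,z:onz(i8,(x/5,195+y/4),z)[:2]
P7=lambda x,y,z:onz(i7,(125+x/5.5,110+y/4.6),z)[:2]
def fit(Q):
    Q=np.array(Q);A=np.c_[2*Q,np.ones(len(Q))];s=np.linalg.lstsq(A,(Q**2).sum(1),rcond=None)[0];return s[:2],np.sqrt(s[2]+s[:2]@s[:2])
c8,R8=fit([P8(*e,.016) for e in((100,222),(160,160),(300,123),(420,142),(520,180),(600,245),(655,330),(655,395),(610,455),(500,500),(400,507),(300,480),(140,370))])
print('b8 disc',c8,R8)
print('bar L',a(P8(545,68,.014)-P8(482,152,.014)),'R',a(P8(580,85,.014)-P8(525,172,.014)))
for p in((525,105),(515,108),(535,100)): q=P8(*p,.024);print(' tip',q,a(q-c8),np.linalg.norm(q-c8))
print('bar mid',[ (a(q-c8),np.linalg.norm(q-c8)) for q in (P8(503,162,.014),P8(562,76,.014))])
print('arm edge',a(P8(122,325,.12)-P8(15,510,.12)), 'side-edge',)
print('boss',P8(110,275,.12),a(P8(110,275,.12)-c8))
c7,R7=fit([P7(*e,.016) for e in((80,270),(120,180),(200,120),(300,100),(420,125),(510,175),(570,230),(605,330),(570,430),(500,495),(400,522),(300,507),(240,475))])
print('b7 disc',c7,R7)
print('bar',a(P7(610,178,.014)-P7(550,210,.014)),a(P7(625,210,.014)-P7(580,238,.014)))
print('arm',a(P7(385,265,.12)-P7(195,362,.12)),a(P7(410,298,.12)-P7(222,398,.12)))
print('seat',P7(465,252,.14),a(P7(465,252,.14)-c7))
for p in((640,185),(630,190)): q=P7(*p,.024);print(' tip',q,a(q-c7),np.linalg.norm(q-c7))
E
```

```text
b8 disc [0.61  0.066] 0.07204561285883711
bar L -83.88183974626197 R -80.25286618063143
 tip [ 0.622 -0.036] -83.06876693207782 0.10318946628781844
 tip [ 0.623 -0.034] -82.21611894178652 0.10080426687974844
 tip [ 0.621 -0.039] -83.72756107567953 0.10619223655116546
bar mid [(np.float64(-83.02869913702573), np.float64(0.07383040270498471)), (np.float64(-82.68222790766761), np.float64(0.10991627290343516))]
arm edge -81.34133210137192 side-edge
boss [ 0.626 -0.026] -80.16318110973901
b7 disc [0.613 0.069] 0.07219513225240125
bar -79.34147164444734 -75.34058519407735
arm -80.51952466649712 -79.32947912993129
seat [ 0.627 -0.026] -81.81312715448065
 tip [ 0.626 -0.031] -82.76529652707838 0.10077700641508809
 tip [ 0.625 -0.028] -82.83330219976754 0.09751333829986747
```

```bash
python3 - <<'E'
from h import *
tgt([.612,.0728,.30],8.6)
E
```

```text
t 25.35 tcp [ 0.567 -0.177  0.323] yaz -97.18512965477703 F [ 0.24  -0.665 -0.785] w 0.08530944539029192 q [ 0.49   0.296 -0.37   1.622  0.111  1.241 -1.597]
xyz [  1.305 -25.299   2.362] rot [   0.147   -0.161 -105.785]
```

>>> jog_arm(rows=[{"xyz":[0.2,-3.5,0],"delta_rot":[0,0,-7],"fingers":0},{"xyz":[0.4,-7,0],"delta_rot":[0,0,-14],"fingers":0},{"xyz":[0.6,-11,0],"delta_rot":[0,0,-21],"fingers":0},{"xyz":[0.8,-15,0],"delta_rot":[0,0,-28],"fingers":0},{"xyz":[1,-19,0],"delta_rot":[0,0,-35],"fingers":0}])

```text
clock: 25.77
tcp_pos: [0.6011, 0.0122, 0.3238]
orientation: [3.046, 0.764, 0.006]
contact_force: [0.7, -0.5, 0.4]
grip_width: 0.0856
```

>>> jog_arm(rows=[{"xyz":[0,0,0],"delta_rot":[0,0,-7],"fingers":0},{"xyz":[0,0,0],"delta_rot":[0,0,-14],"fingers":0},{"xyz":[0,0,0],"delta_rot":[0,0,-21],"fingers":0},{"xyz":[0,0,0],"delta_rot":[0,0,-28],"fingers":0},{"xyz":[0,0,0],"delta_rot":[0,0,-35],"fingers":0}])

```text
clock: 26.18
tcp_pos: [0.6011, 0.0122, 0.3237]
orientation: [2.669, 1.654, 0.005]
contact_force: [-0.4, 0.5, 0.7]
grip_width: 0.0852
```

```bash
python3 - <<'E'
from h import *
tgt([.612,.0728,.25],8.6)
E
```

```text
t 26.1833 tcp [0.601 0.012 0.324] yaz -26.422132605133203 F [-0.412  0.463  0.748] w 0.08515865961442323 q [ 0.38   0.353 -0.66   1.591  0.224  1.271 -0.777]
xyz [ 5.9   -1.739  7.378] rot [  0.197  -0.044 -35.022]
```

>>> jog_arm(rows=[{"xyz":[1.2,-0.4,1],"delta_rot":[0,0,-7],"fingers":0},{"xyz":[2.5,-0.8,2.5],"delta_rot":[0,0,-14],"fingers":0},{"xyz":[4,-1.2,4],"delta_rot":[0,0,-21],"fingers":0},{"xyz":[5,-1.5,6],"delta_rot":[0,0,-28],"fingers":0},{"xyz":[5.9,-1.7,7.4],"delta_rot":[0,0,-35],"fingers":0.2}])

```text
clock: 26.6
tcp_pos: [0.6119, 0.0735, 0.2485]
orientation: [2.039, 2.388, 0.003]
contact_force: [-0.5, -0.6, 0.1]
grip_width: 0.0758
```

```bash
python3 look.py b23 turn_bar; python3 - <<'E'
from h import *
tgt([.612,.0728,.155],8.6)
E
```

```text
turn_bar 0.56 [324.8 219.2] [0.614 0.071 0.16 ]
t 26.7 tcp [0.611 0.074 0.247] yaz 8.836441154242893 F [-0.654 -0.248 -0.241] w 0.06836390420561586 q [ 0.344  0.472 -0.772  1.646  0.351  1.168 -0.358]
xyz [-0.131  0.104  9.225] rot [-0.056 -0.072  0.236]
```

View pics/b23.png

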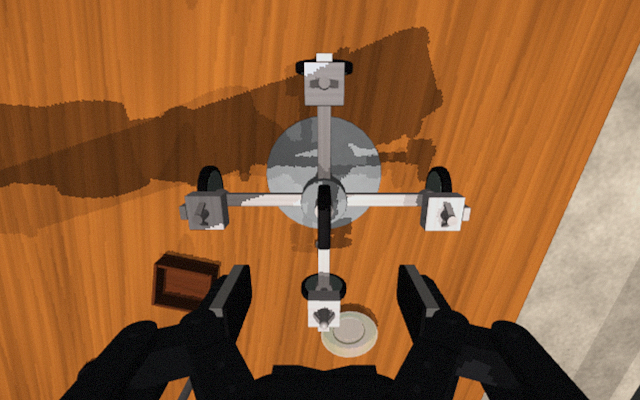

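>>> jog_arm(rows=[{"xyz":[0,0,3],"delta_rot":[0,0,0.1],"fingers":0.4},{"xyz":[0,0.05,6],"delta_rot":[0,0,0.1],"fingers":0.5},{"xyz":[0,0.05,8],"delta_rot":[0,0,0.1],"fingers":0.5},{"xyz":[0,0.05,9.6],"delta_rot":[0,0,0.1],"fingers":0.5},{"xyz":[0,0.05,9.6],"delta_rot":[0,0,0.1],"fingers":0.6}])

```text
clock: 27.12
tcp_pos: [0.6098, 0.0722, 0.1487]
orientation: [-2.048, -2.377, 0.006]
contact_force: [-0.3, -0.8, -0.4]
grip_width: 0.0343
```

>>> jog_arm(rows=[{"xyz":[0,0,0],"delta_rot":[0,0,0],"fingers":0.8},{"xyz":[0,0,0],"delta_rot":[0,0,0],"fingers":0.9},{"xyz":[0,0,0],"delta_rot":[0,0,0],"fingers":1},{"xyz":[0,0,0],"delta_rot":[0,0,0],"fingers":1},{"xyz":[0,0,0],"delta_rot":[0,0,0],"fingers":1}], grip_force=25)

```text
clock: 27.53
tcp_pos: [0.6122, 0.0719, 0.1505]
orientation: [-2.053, -2.377, -0.0]
contact_force: [5.7, 1.3, -7.6]
grip_width: 0.0127
```

>>> jog_arm(rows=[{"xyz":[0,0,0],"delta_rot":[0,0,0],"fingers":1},{"xyz":[0,0,0],"delta_rot":[0,0,0.5],"fingers":1},{"xyz":[0,0,0],"delta_rot":[0,0,1],"fingers":1},{"xyz":[0,0,0],"delta_rot":[0,0,1.5],"fingers":1},{"xyz":[0,0,0],"delta_rot":[0,0,1.5],"fingers":1}])

```text
clock: 27.95
tcp_pos: [0.6123, 0.0719, 0.1505]
orientation: [-2.085, -2.349, -0.0]
contact_force: [2.6, 1.3, -10.7]
grip_width: 0.0121
```

```bash
python3 - <<'E'
from h import *
tgt([.612,.0728,.155],8.6)
E
```

```text
t 27.95 tcp [0.612 0.072 0.151] yaz 6.795839007542246 F [  2.568   1.32  -10.689] w 0.012079608372049702 q [ 0.303  0.568 -0.716  1.738  0.432  1.    -0.455]
xyz [ 0.093 -0.014 -0.446] rot [-0.018 -0.034 -1.804]
```

>>> jog_arm(rows=[{"xyz":[0,0,0],"delta_rot":[0,0,0],"fingers":0.8},{"xyz":[0,0,0],"delta_rot":[0,0,0],"fingers":0.6},{"xyz":[0,0,0],"delta_rot":[0,0,0],"fingers":0.5},{"xyz":[0,0,-2],"delta_rot":[0,0,0],"fingers":0.4},{"xyz":[0,0,-5],"delta_rot":[0,0,0],"fingers":0.4}])

```text
clock: 28.37
tcp_pos: [0.6107, 0.0711, 0.1992]
orientation: [-2.084, -2.346, 0.006]
contact_force: [0.4, -0.4, -0.2]
grip_width: 0.0515
```

>>> jog_arm(rows=[{"xyz":[0,0,-4],"delta_rot":[0,0,0],"fingers":0.2},{"xyz":[0,0,-8],"delta_rot":[0,0,0],"fingers":0.1},{"xyz":[0,0,-12],"delta_rot":[0,0,0],"fingers":0},{"xyz":[-3,-2,-13],"delta_rot":[0,0,6],"fingers":0},{"xyz":[-6.5,-4,-13],"delta_rot":[0,0,12],"fingers":0}])

```text
clock: 28.78
tcp_pos: [0.5811, 0.0058, 0.3349]
orientation: [2.317, 2.12, 0.007]
contact_force: [1.4, -1.3, 0.5]
grip_width: 0.0854
```

```bash
python3 - <<'E'
from h import *
tgt([.48,-.22,.30],-110)
E
```

```text
t 28.7833 tcp [0.581 0.006 0.335] yaz -5.0939029452872315 F [ 1.402 -1.326  0.454] w 0.08543218447436682 q [ 0.47   0.326 -0.748  1.618  0.228  1.284 -0.404]
xyz [-23.392  -8.078   3.407] rot [  0.03   -0.289 104.906]
```

>>> jog_arm(rows=[{"xyz":[-3.8,-1.3,0],"delta_rot":[0,0,7],"fingers":0},{"xyz":[-7.6,-2.6,0],"delta_rot":[0,0,14],"fingers":0},{"xyz":[-11.4,-4,0],"delta_rot":[0,0,21],"fingers":0},{"xyz":[-15,-5.3,0],"delta_rot":[0,0,28],"fingers":0},{"xyz":[-18.5,-6.5,0],"delta_rot":[0,0,35],"fingers":0}])

```text
clock: 29.2
tcp_pos: [0.4987, -0.1745, 0.3355]
orientation: [2.851, 1.315, 0.008]
contact_force: [0.7, -0.3, -0.1]
grip_width: 0.0854
```

>>> jog_arm(rows=[{"xyz":[0,0,0.4],"delta_rot":[0,0,7],"fingers":0},{"xyz":[0,0,0.8],"delta_rot":[0,0,14],"fingers":0},{"xyz":[0,0,1.2],"delta_rot":[0,0,21],"fingers":0},{"xyz":[0,0,1.6],"delta_rot":[0,0,28],"fingers":0},{"xyz":[0,0,2],"delta_rot":[0,0,35],"fingers":0}])

```text
clock: 29.62
tcp_pos: [0.4989, -0.1744, 0.3163]
orientation: [3.117, 0.388, 0.01]
contact_force: [0.7, 0.0, -1.8]
grip_width: 0.0853
```

```bash
python3 look.py b24 hook_foot pointer_tip turn_bar; python3 - <<'E'
from h import *
tgt([.48,-.22,.30],-110)
ims={c:imaging.grab_frame(c) for c in('side','top')}
def z(im,x,y,w,h,s): return cv2.resize(im[y:y+h,x:x+w],None,fx=s,fy=s,interpolation=cv2.INTER_CUBIC)
cv2.imwrite('pics/d12.png',np.hstack([z(ims['side'],180,190,140,140,400/140),z(ims['top'],180,140,120,120,400/120)]))
E
```

```text
pointer_tip 0.82 [237.4  48.4] [ 0.627 -0.027  0.024]
turn_bar 0.74 [71.8  3.7] [0.611 0.076 0.16 ]
t 29.8167 tcp [ 0.499 -0.174  0.316] yaz -75.21832000305592 F [1.072 0.106 0.64 ] w 0.08532487739697821 q [ 0.657  0.197 -0.504  1.773  0.101  1.192 -1.189]
xyz [-3.014  3.935  1.606] rot [-0.027 -0.352 34.782]
```

View pics/b24.png

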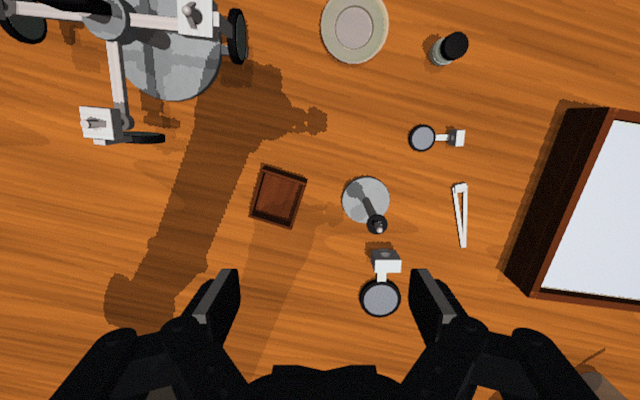

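View pics/d12.png

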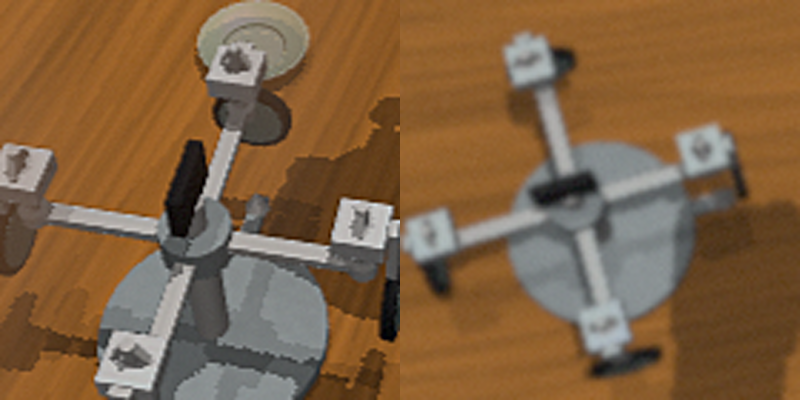

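```bash
python3 - <<'E'
from bench import r
print(r.hand_in(), r.get_obs()['clock'])
E
```

```text
the job is handed in; nothing more can be done
the job is handed in; nothing more can be done
```

The job is handed in. The loupe hangs on the hook over the pointer and the robot touches nothing. It took about 30 s of the allowed 72 s.

**What I did**
- I turned the stand by its bar until the empty hook stood over the pointer, with one small correction of about 2.6°.
- I lifted the middle-sized loupe off the peg and lowered its collar over the hook with the lens outward. I then pressed to about 9 N, let up and released. The seat turned out to be about 141 mm above the bench.
- After the loupe was on, my pictures still showed the hook 1 to 2° off the pointer. I gripped the bar again and turned it a further 1.5 to 2°, so this last small turn came after the hanging.

**What the last checks showed**
- **Barbs:** both were seen sprung out above the collar, at full press and again after the fingers opened. The distant pictures taken after the final turn are too coarse to confirm it again, but they show nothing changed.
- **Lens:** it faces outward, in line with the arm.
- **Other things:** dish, vial, tray, forceps and the other loupes look undisturbed.
- **Hook over pointer:** the readings disagreed by about 2°. The pointer's direction came out between -80° and -84° depending on the camera, mostly near -83°. By the tool's angle the arm now stands at about -83°, so I expect it within about 1 to 2°, or 2 to 3 mm. I did not measure it again after the final turn. In the last pictures the pointer is partly hidden under the loupe.

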